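Third hand at the tilting table: hold a bearing housing against the stop rail for clamping

ROBOT

A 7-joint arm with a two-finger parallel gripper is mounted at the origin on the work surface. World frame = base frame: x ahead of the robot, y to its left, z up, the work surface at z = 0. Lengths are in m, angles in rad, forces in N, time in s.
With the tool pointing down it reaches from about 0.425 to 0.825 m from the base axis. Payload 3.6 kg.
Tool frame: the origin (TCP) lies on the mounting face of the last link; the fingertips stand 173 mm ahead of it and the grasp point (between the pads) lies 155 mm ahead of it; z points along the fingers, y is the line along which they close (so a half turn about z gives the same grasp; the last joint's range is limited). The gripper opens to 85 mm and grips with 20 to 120 N. Pads are 22 mm wide; open, the fingers measure 114 mm over their backs; the gripper's body (76 mm by 85 mm) begins 54 mm behind the grasp point. The pads swing forward as they close: fully open they stand 13 mm farther back than shut.
Start: joints at [-0.026, 0.615, -0.013, 1.423, 0.008, 1.103, -0.04], TCP at [0.65, 0, 0.405] pointing down, gripper open.
Joint ranges: [-3.12, 3.12], [-0.3, 2.06], [-1.34, 1.32], [0.26, 2.42], [-1.36, 4.5], [0.01, 1.98], [-2.84, 2.84]. Speed limits (rad/s): [2.79, 2.79, 3.14, 3.14, 3.14, 3.14, 3.14].

INTERFACE

Orientations are given as a 3x3 rotation matrix whose columns are the frame's x, y, z axes.
In Python, from rig import get_obs, imaging, arm, boxes_of gives the robot as it stands.
- The arm moves only by the tool carry_out, never from a script. Its argument "targets" is a list of rows, each an object with "travel": the shift along the tool's x, y, z in mm, a list of three; "twist": the turn, a rotation vector about the tool's x, y, z in degrees, a list of three; "claw": the opening, from 0 (shut) to 1 (fully open). A call has 1 to 5 rows; each row shifts and turns the commanded pose from where the row before left it, along the tool's axes as they then stand; what a row does not reach is not made up. A row lasts 1/12 s, in which the tool goes at most 41.7 mm and 7.16 degrees, less where a joint would pass 70% of its speed; a pose out of reach is approached as far as the arm can. A call is refused whole if a number of a shift passes 41.7 or a number of a turn 7.16, either way. A call with a gripper value outside its range is refused whole. The fingers move at their own pace and stop on an object; the grip force is fixed at half the most. Time passes only in rows, so rows that do not move let the fingers close. It gives the time, the measured TCP pose, the force, the opening and the grip force at its end, in the units of the state.
- get_obs(): the state, without advancing time (a new reading comes with each control period).
- imaging.read_camera(name): name is "scene" or "side" or "wrist"; returns a dict with "pixels" (480x640x3 uint8, blue, green, red), "mtx" (3x3 intrinsics, pixels), "R" (3x3) and "t" (3): a world point X has camera coordinates R X + t; the wrist camera has in their place "T_tool_cam" (4x4, takes a point from camera to tool coordinates, whose origin is the TCP and whose axes are the flange's). Camera axes: x right, y down, z forward; pixel columns grow to the right and rows downward; lengths in m; the calibration is good to about 2 mm. A picture is of the moment at which its call begins: read the wrist's pose just before it. There is no depth.
- arm.job_done(): hands the job in; it is judged then, once.
Trained networks look in a picture, given as the dict that the camera call returned (one of the last four; its "shot" number tells which), for a name from the list of things; names that differ only in an ending like _2 or _b are one class to them, and where a whole thing is asked for, a point or a joint stands for the part that bears it (a point fixed in the world has none). Each returns a list of dicts, best first, with "score" (0 to 1); they miss things now and then, are a little off and sometimes report something else, mostly with a low value. They report only what shows in the picture. A call takes as long as a camera call. They do not tell look-alikes from the thing itself.
- boxes_of(picture, target): "at" ([column, row] in pixels, amid what is visible of it).
The state is a dict: "t": time; "joint_pos": joint angles; "qvel": joint speeds; "effort": joint torques, N m; "tool_pos": TCP position; "eef_rot": TCP orientation; "ft_force": force on the tool from outside, world axes, zero at the start; "ft_torque": the same for the moment, N m; "grip_width": finger opening in m; "grip_force": force on a finger pad.
Only numpy, scipy, OpenCV 4.12 (cv2) and the standard library are available. Lean on these libraries where they do the work, as an engineer would, in place of code of your own. Each camera call takes 0.05 s, during which the arm holds its last target. There are 200 camera calls.

TASK

First raise the tilting table, which has a stiff hinge and a ball-ended handle, to 30 degrees and leave it there, then take the bearing housing with the two-bolt foot from the granite and lay it gently on the table, standing on its foot, with a long edge of the foot flush against the stop rail, midway between the two strap clamps. Push it against the rail with a steady force of about 12 newtons, without ramming it, and finish while still holding it pressed like that: your push is the third hand while I tighten the clamps. Leave the other things on the granite where they are.

Things in the scene. Friction and masses are not known exactly. Their poses are not given: they have to be found in the camera images.
- tilt_table (a joint): Angle (rad) of the tilting table, a steel plate 190 x 160 x 14 mm hinged along a 190 mm edge on a cast-iron base. 0 = level, grows as the free edge with the handle rises; 0.524 = 30 degrees; end stop 0.785. A quarter arc marked every 5 degrees stands at one end. The hinge is stiff (friction 2 N m; 13 to 16 N upward at the handle moves it) and the table stays where it is left.
- angle_base: The cast-iron base of the tilting table, fixed to the granite. Origin: centre of its underside. Its x runs along the hinge, z up; the table rises towards its +y. The hinge line lies at y = -75 mm, z = 32 mm. The quarter arc stands at x = +100 mm, reaching 125 mm high.
- hinge_mid (a point): Middle of the hinge line; axes turn with the table: x along the hinge, y up the table away from the hinge, z square out of the table. In this frame the table's top face is at z = +8 mm and the handle at y = 190 mm, z = +1 mm.
- handle_grip (a point): Grip point of the table's handle: a round steel rod, 12 mm diameter, in line with the plate, sticking out from the middle of its free edge along the table's y. From this point the rod is clear for 28 mm back to the plate and 27 mm out to a 25 mm black ball at its end. Axes as hinge_mid. With the table level it is 33 mm above the granite, nothing below it.
- table_face (a point): The table's plate. Origin on its top face, above the hinge line; axes as hinge_mid; the top face is z = 0, y = 0 to 160 mm, x = -95 to +95 mm. Two dark strap clamps (22 mm wide, stud and nut up to 50 mm above the face) stand on it at x = -78 and +78 mm, y = 42 to 128 mm, swung clear.
- stop_rail (a point): Stop rail: rigid steel bar 170 x 12 mm, 16 mm high, screwed on the table near the hinge, turning with it. Origin: middle of the foot of its inner face, 24 mm up the table from the hinge, on the top face. Axes as hinge_mid: the face to press against is y = 0 and looks to +y; push along -y. Pushing low, on the edge of the foot, keeps a loose housing from tipping over the rail.
- housing: Bearing housing, loose, plain aluminium, 0.2 to 0.35 kg: foot 100 x 40 mm, 12 mm thick; on its middle an upright body 46 mm wide (along x), 26 mm thick (along y), flat sides from 12 to 38 mm height, round crown, 61 mm high in all, 29 mm bore along y. Origin: centre of its underside; x along the foot's length, z up. Both long edges are alike.
- housing_mid (a point): Centre of the bearing housing, 30 mm above its underside; axes as housing. It can be gripped here across the 46 mm (along x), with fingertips kept above the 12 mm thick foot; treat the bore as solid.
- flange: Bystander: round aluminium flange, 80 mm across, 34 mm high. Origin: centre of underside.
- ref_sphere: Bystander: white 25 mm reference ball on a dark stem and 60 mm round base, 68 mm high. Origin: centre of underside.
- v_block: Bystander: steel V-block 70 x 50 x 45 mm. Origin: centre of underside.
- wrench: Bystander: small wrench, 160 mm long, lying flat.
- step_block: Bystander: dark stepped clamp block 50 x 25 x 36 mm. Origin: centre of underside.
Things that resemble listed ones, but are neither listed nor needed, are in the scene too. What is shaped like the housing but green or orange is not meant.

How it is judged:
By the outcome, as a careful person would: the job done as asked, in the order asked, and still so for the second after the job is handed in, while the arm keeps its last pose, push and grip.
It also fails if it takes over 64 s, if anything falls off the work surface, if the arm or the gripper's body presses on something with over 40 N, if the wrist force passes 120 N, or if a joint passes its speed limit or range.

## Working session

There is one attempt and no reset: what is moved stays moved. The work goes in short steps, Python scripts to look and compute and a tool call to move; the robot and the scene stay as the last step left them, time stands still between calls to the robot, and variables do not carry over. Pictures are saved under pics/ and viewed, at most 10 in all, crops included, and the job is handed in when it is done.

Besides the shell and the picture viewer there is one more tool, called after "Call:" as a command line: name --argument value ..., lists and objects as JSON in quotes. carry_out: Moves the arm, as the interface text tells. Its arguments: {"type":"object","properties":{"targets":{"type":"array"}},"required":["targets"]}

```bash
ls; mkdir -p pics; cat > h.py <<'E'
import numpy as np, cv2
from rig import get_obs, imaging, arm, boxes_of
E
python3 - <<'E'
from h import *
o=get_obs(); print(o['t'],o['tool_pos'],np.round(o['eef_rot'],3).tolist(),o['ft_force'],o['grip_width'])
P={}
ims=[]
for n in ['scene','side']:
    p=imaging.read_camera(n); P[n]=p; cv2.imwrite(f'pics/{n}0.png',p['pixels'])
    print(n,p['mtx'].tolist(),np.round(p['R'],4).tolist(),p['t'])
    for k in ['housing','handle_grip','angle_base','tilt_table','flange','ref_sphere','v_block','wrench','step_block','stop_rail']:
        print(k,[(np.round(d['at']).tolist(),round(d['score'],2)) for d in boxes_of(p,k)])
import pickle; pickle.dump(P,open('P.pkl','wb'))
E
```

```text
pics
0.0 [6.49664467e-01 1.58239022e-05 4.03519898e-01] [[-0.0, 1.0, -0.003], [1.0, 0.0, -0.0], [-0.0, -0.003, -1.0]] [-0.30932523 -0.36039135  0.14341553] 0.08520998496723808
scene [[449.88912747208184, 0.0, 321.2711372202467], [0.0, 449.88912747208184, 236.88153127364143], [0.0, 0.0, 1.0]] [[0.8164, 0.5774, -0.0117], [0.4737, -0.6811, -0.5583], [-0.3303, 0.4503, -0.8295]] [-0.38355538 -0.2653325   1.30704489]
housing [([210.0, 283.0], 0.92), ([147.0, 309.0], 0.87), ([311.0, 241.0], 0.7), ([252.0, 233.0], 0.64), ([282.0, 284.0], 0.6), ([373.0, 188.0], 0.3)]
handle_grip [([371.0, 187.0], 0.7)]
angle_base [([370.0, 189.0], 0.85)]
tilt_table [([306.0, 366.0], 0.71)]
flange [([350.0, 307.0], 0.83)]
ref_sphere [([307.0, 365.0], 0.69)]
v_block [([191.0, 351.0], 0.83)]
wrench [([417.0, 265.0], 0.75)]
step_block []
stop_rail [([369.0, 188.0], 0.9)]
side [[479.9427550360501, 0.0, 321.99754797325403], [0.0, 479.9427550360501, 241.40311017144958], [0.0, 0.0, 1.0]] [[0.8418, -0.5397, -0.0029], [-0.3657, -0.5664, -0.7386], [0.397, 0.6228, -0.6742]] [-0.46167976  0.19942276  0.87091435]
housing [([361.0, 305.0], 0.94), ([316.0, 262.0], 0.88), ([334.0, 456.0], 0.74), ([328.0, 375.0], 0.64)]
handle_grip [([280.0, 193.0], 0.61)]
angle_base [([278.0, 199.0], 0.6)]
tilt_table [([277.0, 191.0], 0.67)]
flange [([412.0, 263.0], 0.86)]
ref_sphere [([466.0, 307.0], 0.87), ([380.0, 211.0], 0.3)]
v_block [([414.0, 410.0], 0.8)]
wrench [([373.0, 209.0], 0.94), ([359.0, 308.0], 0.19)]
step_block [([374.0, 230.0], 0.63), ([277.0, 193.0], 0.38)]
stop_rail [([283.0, 192.0], 0.97)]
```

View pics/scene0.png

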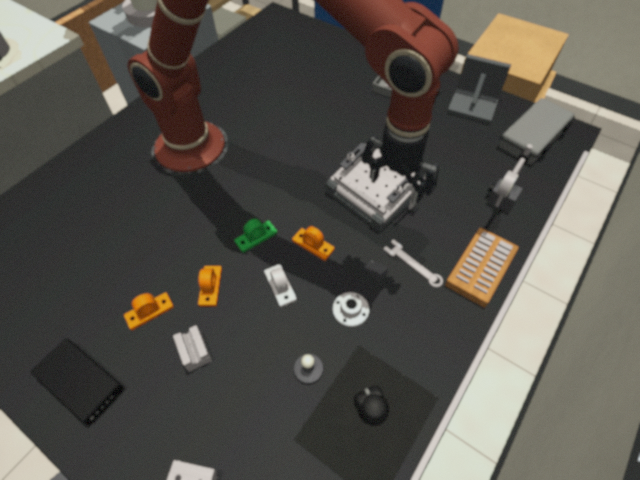

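View pics/side0.png

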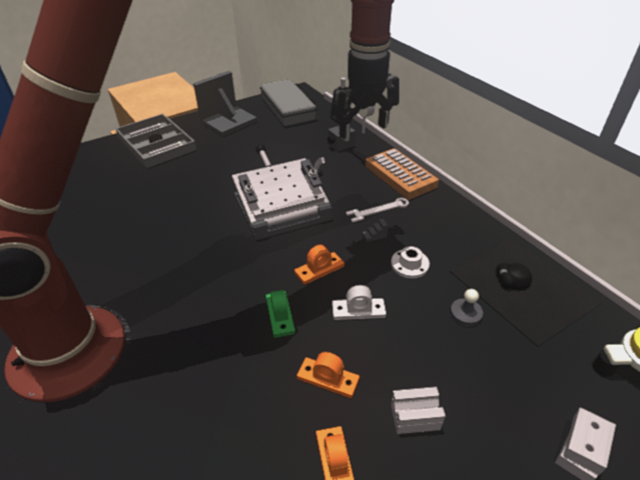

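The scene view shows the plain aluminium housing at (281,284). Look-alikes are orange at (147,309), (210,284) and (313,241), and green at (255,234). In the side view the aluminium one is at (360,303). The table is at scene (375,190) and side (280,190), with its handle at side (264,155). I'm choosing the aluminium one and checking it in a close crop.

```bash
python3 - <<'E'
from h import *; import pickle
P=pickle.load(open('P.pkl','rb'))
def cr(n,c,r,w,h): 
    return cv2.resize(P[n]['pixels'][r:r+h,c:c+w],(400,300),interpolation=cv2.INTER_CUBIC)
a=np.vstack([np.hstack([cr('scene',310,130,132,99),cr('side',220,140,132,99)]),np.hstack([cr('scene',250,258,66,50),cr('side',326,278,66,50)])])
cv2.imwrite('pics/c1.png',a)
def tri(a,b):
    A=[]
    for n,u in (('scene',a),('side',b)):
        p=P[n];M=p['mtx']@np.c_[p['R'],p['t']]
        A+= [u[0]*M[2]-M[0],u[1]*M[2]-M[1]]
    v=np.linalg.svd(np.array(A))[2][-1]; return v[:3]/v[3]
print(tri((282,284),(361,305)),tri((370,189),(278,195)))
E
```

```text
[ 0.50552471 -0.20729841  0.01129302] [0.52501892 0.14461941 0.03792042]
```

View pics/c1.png

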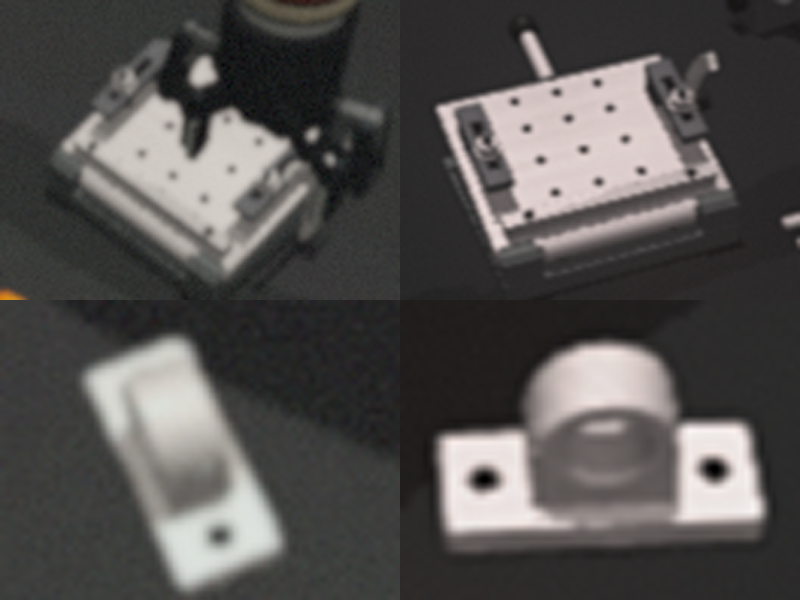

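The crop confirms a plain aluminium two-bolt housing, seen at scene (281,284) and side (360,303). It also shows the table corners and the handle ball at side (260,148). Next I'll fit the poses.

```bash
cat >> h.py <<'E'
from scipy.optimize import least_squares
def Rz(a): return np.array([[np.cos(a),-np.sin(a),0],[np.sin(a),np.cos(a),0],[0,0,1]])
def proj(p,X):
    c=p['R']@X+p['t']; q=p['mtx']@c; return q[:2]/q[2]
def fit(obs,x0):
    # obs: (pic, model pt, pixel); x0 = x,y,yaw
    f=lambda v: np.concatenate([proj(p,Rz(v[2])@np.array(m)+[v[0],v[1],0])-u for p,m,u in obs])
    r=least_squares(f,x0,loss='soft_l1'); return r.x, np.round(r.fun.reshape(-1,2),1).tolist()
E
python3 - <<'E'
from h import *; import pickle
P=pickle.load(open('P.pkl','rb'));S,D=P['scene'],P['side']
h=.012
for y0 in (0.55,-1.0,-0.5):
    # side image right = +x of housing, near = -y
    A=(-.05,-.02,h);B=(.05,-.02,h);C=(-.05,.02,h);E=(.05,.02,h)
    o=[(D,A,(333.6,316.8)),(D,B,(386.2,314.3)),(D,C,(332.1,300.5)),(D,E,(383.8,298.8)),
       (S,C,(264,271)),(S,E,(0,0))][:4]
    x,r=fit(o,[.505,-.207,y0]);print(x,r)
    for m in (A,B,C,E): print(proj(S,Rz(x[2])@np.array(m)+[x[0],x[1],0]).round(1),end='')
    print()
z=.04
o=[(D,(-.095,.085,z),(232.2,175)),(D,(.095,.085,z),(305.1,158.8)),(D,(.095,-.075,z),(328.2,201.1)),(D,(-.095,-.075,z),(251.4,222.5)),
(S,(-.095,-.075,z),(331.5,179.5)),(S,(.095,-.075,z),(381,219.8)),(S,(.095,.085,z),(415,192.7)),(D,(0,.115+.027+.0125,.033),(259.9,148.3))]
for y0 in (0.5,-1): 
    x,r=fit(o,[.525,.144,y0]);print(x,r)
    for m in ((0,.115,.033),(0,-.051,.04)): print((Rz(x[2])@np.array(m)+[x[0],x[1],0]).round(4))
E
```

```text
[ 0.49811806 -0.21102418 -0.52381842] [[0.2, -0.2], [-0.1, 0.3], [0.4, 0.1], [-0.6, -0.1]]
[262.6 269.7][278.3 304.9][278.5 263.5][294.8 298. ]
[ 0.49811806 -0.21102418 -0.52381842] [[0.2, -0.2], [-0.1, 0.3], [0.4, 0.1], [-0.6, -0.1]]
[262.6 269.7][278.3 304.9][278.5 263.5][294.8 298. ]
[ 0.49811806 -0.21102418 -0.52381841] [[0.2, -0.2], [-0.1, 0.3], [0.4, 0.1], [-0.6, -0.1]]
[262.6 269.7][278.3 304.9][278.5 263.5][294.8 298. ]
[ 0.53175611  0.15912401 -0.17983627] [[0.7, 8.5], [-0.3, 8.1], [0.7, 1.0], [-0.5, -0.5], [-1.9, -2.2], [3.5, -1.0], [10.3, -9.2], [1.8, 15.0]]
[0.5523 0.2723 0.033 ]
[0.5226 0.1089 0.04  ]
[ 0.53175611  0.15912401 -0.17983626] [[0.7, 8.5], [-0.3, 8.1], [0.7, 1.0], [-0.5, -0.5], [-1.9, -2.2], [3.5, -1.0], [10.3, -9.2], [1.8, 15.0]]
[0.5523 0.2723 0.033 ]
[0.5226 0.1089 0.04  ]
```

```bash
cat >> h.py <<'E'
def Rx(a): return np.array([[1,0,0],[0,np.cos(a),-np.sin(a)],[0,np.sin(a),np.cos(a)]])
def tab(v,m): # hinge_mid coords -> world, v=x,y,yaw (base), tilt
    return Rz(v[2])@(Rx(v[3])@np.array(m,float)+[0,-.075,.032])+[v[0],v[1],0]
E
python3 - <<'E'
from h import *; import pickle
P=pickle.load(open('P.pkl','rb'));S,D=P['scene'],P['side']
z=.008
o=[(D,(-.095,.16,z),(232.2,175)),(D,(.095,.16,z),(305.1,158.8)),(D,(.095,0,z),(328.2,201.1)),(D,(-.095,0,z),(251.4,222.5)),
(S,(-.095,0,z),(331.5,179.5)),(S,(.095,0,z),(381,219.8)),(S,(.095,.16,z),(415,192.7)),(D,(0,.19+.027+.012,.001),(259.9,148.3))]
f=lambda v: np.concatenate([proj(p,tab(v,m))-u for p,m,u in o])
r=least_squares(f,[.53,.16,-.18,.1],loss='soft_l1');x=r.x;print(x,r.fun.reshape(-1,2).round(1).tolist())
for n,m in dict(handle=(0,.19,.001),ball=(0,.229,.001),rail=(0,.024,.008),arc=(.1,.16,0)).items(): print(n,tab(x,m).round(4))
A=[]
x,r=fit([(D,(-.05,-.02,.012),(333.6,316.8)),(D,(.05,-.02,.012),(386.2,314.3)),(D,(-.05,.02,.012),(332.1,300.5)),(D,(.05,.02,.012),(383.8,298.8)),(S,(-.05,-.02,.012),(264,271)),(S,(-.05,.02,.012),(280.5,264.2)),(S,(.05,.02,.012),(296.9,299.3)),(S,(.05,-.02,.012),(280.2,303.8))],[.5,-.21,-.5]);print(x,r)
E
```

```text
[ 0.53009269  0.15596779 -0.18341063  0.19447118] [[-0.5, -0.2], [0.2, -0.4], [1.1, 2.4], [-0.5, 1.0], [-3.5, -1.5], [1.6, -0.1], [10.2, -15.6], [1.1, 2.1]]
handle [0.5504 0.2653 0.0697]
ball [0.5574 0.303  0.0772]
rail [0.5204 0.1039 0.0445]
arc [0.6434 0.2183 0.0629]
[ 0.50005519 -0.21007522 -0.52196773] [[0.8, -0.9], [0.4, -0.5], [0.9, -0.6], [-0.2, -0.9], [-0.5, -1.2], [-1.2, -0.6], [-1.1, -1.2], [-0.9, 1.2]]
```

```bash
cat >> h.py <<'E'
from scipy.spatial.transform import Rotation as Ro, Slerp
TV=[0.5301,0.1560,-0.1834,0.1945]; HV=[.5,-.21,-.522]
SW=np.array([[0,1,0],[1,0,0],[0,0,-1.]])
def tabR(v): return Rz(v[2])@Rx(v[3])
def plan(poses,start=None):
    """rows from current (measured) pose through (p,R,n) poses"""
    o=get_obs()
    p,R=start or (o['tool_pos'],np.array(o['eef_rot']))
    for q,Q,n in poses:
        rv=Ro.from_matrix(R.T@Q).as_rotvec()
        for i in range(n):
            pn=p+(q-p)/(n-i); Rn=R@Ro.from_rotvec(rv/n).as_matrix()
            tw=rv/n
            print((R.T@(pn-p)*1e3).round(1).tolist(),np.degrees(tw).round(2).tolist()); p,R=pn,Rn
        print('--',p.round(4))
def ob():
    o=get_obs(); print(round(o['t'],2),o['tool_pos'].round(4),'z',np.array(o['eef_rot'])[:,2].round(3),'F',np.round(o['ft_force'],1),'T',np.round(o['ft_torque'],2),'w',round(o['grip_width'],4)); return o
E
python3 - <<'E'
from h import *
R=tabR(TV)@SW
h=tab(TV,(0,.19,.001)); z=tabR(TV)[:,2]
plan([(h+z*.255,R,10)])
E
```

```text
[21.7, -10.9, 8.5] [-0.1, 1.11, 1.05]
[21.3, -11.3, 8.9] [-0.1, 1.11, 1.05]
[20.9, -11.7, 9.3] [-0.1, 1.11, 1.05]
[20.5, -12.1, 9.6] [-0.1, 1.11, 1.05]
[20.1, -12.5, 10.0] [-0.1, 1.11, 1.05]
[19.7, -12.8, 10.4] [-0.1, 1.11, 1.05]
[19.2, -13.2, 10.7] [-0.1, 1.11, 1.05]
[18.8, -13.6, 11.1] [-0.1, 1.11, 1.05]
[18.3, -13.9, 11.4] [-0.1, 1.11, 1.05]
[17.8, -14.3, 11.7] [-0.1, 1.11, 1.05]
-- [0.5414 0.2169 0.3199]
```

Call:
carry_out --targets '[{"travel": [21.7, -10.9, 8.5], "twist": [-0.1, 1.1, 1.05], "claw": 1}, {"travel": [21.3, -11.3, 8.9], "twist": [-0.1, 1.1, 1.05], "claw": 1}, {"travel": [20.9, -11.7, 9.3], "twist": [-0.1, 1.1, 1.05], "claw": 1}, {"travel": [20.5, -12.1, 9.6], "twist": [-0.1, 1.1, 1.05], "claw": 1}, {"travel": [20.1, -12.5, 10.0], "twist": [-0.1, 1.1, 1.05], "claw": 1}]'

```text
t: 1.52
tool_pos: [0.5949, 0.1093, 0.362]
eef_rot: [[0.092, 0.996, 0.014], [0.991, -0.093, 0.096], [0.097, 0.005, -0.995]]
ft_force: [-0.2, 0.1, -0.1]
grip_width: 0.085
grip_force: 0.0
```

Call:
carry_out --targets '[{"travel": [19.7, -12.8, 10.4], "twist": [-0.1, 1.1, 1.05], "claw": 1}, {"travel": [19.2, -13.2, 10.7], "twist": [-0.1, 1.1, 1.05], "claw": 1}, {"travel": [18.8, -13.6, 11.1], "twist": [-0.1, 1.1, 1.05], "claw": 1}, {"travel": [18.3, -13.9, 11.4], "twist": [-0.1, 1.1, 1.05], "claw": 1}, {"travel": [17.8, -14.3, 11.7], "twist": [-0.1, 1.1, 1.05], "claw": 1}]'

```text
t: 1.93
tool_pos: [0.5408, 0.2176, 0.3196]
eef_rot: [[0.18, 0.983, 0.035], [0.965, -0.184, 0.189], [0.192, 0.0, -0.981]]
ft_force: [0.6, 0.4, -0.3]
grip_width: 0.0851
grip_force: 0.0
```

```bash
cat >> h.py <<'E'
def wrist():
    o=get_obs(); p=imaging.read_camera('wrist'); T=p['T_tool_cam']
    Rc=np.array(o['eef_rot'])@T[:3,:3]; tc=np.array(o['eef_rot'])@T[:3,3]+o['tool_pos']
    p['R']=Rc.T; p['t']=-Rc.T@tc; return p
E
python3 - <<'E'
from h import *
o=ob(); p=wrist(); im=p['pixels'].copy()
for m in [(0,.19,.001),(0,.229,.001),(0,.162,.001),(-.095,.16,.008),(.095,.16,.008),(.095,0,.008),(-.095,0,.008),(.085,.024,.024),(-.085,.024,.024)]:
    u=proj(p,tab(TV,m)); print(m,u.round(0)); cv2.circle(im,tuple(int(a) for a in u),3,(0,0,255),1)
cv2.imwrite('pics/w1.png',im); cv2.imwrite('pics/w1raw.png',p['pixels'])
import pickle; pickle.dump(p,open('w1.pkl','wb'))
print([(d['at'],d['score']) for d in boxes_of(p,'handle_grip')])
E
```

```text
1.93 [0.5408 0.2176 0.3196] z [ 0.035  0.189 -0.981] F [ 0.6  0.4 -0.3] T [-0.2   0.04  0.03] w 0.0851
(0, 0.19, 0.001) [322. 253.]
(0, 0.229, 0.001) [322. 198.]
(0, 0.162, 0.001) [322. 289.]
(-0.095, 0.16, 0.008) [190. 296.]
(0.095, 0.16, 0.008) [453. 295.]
(0.095, 0, 0.008) [432. 465.]
(-0.095, 0, 0.008) [211. 465.]
(0.085, 0.024, 0.024) [429. 461.]
(-0.085, 0.024, 0.024) [215. 461.]
[([324.5, 347.1], 0.68)]
```

View pics/w1.png

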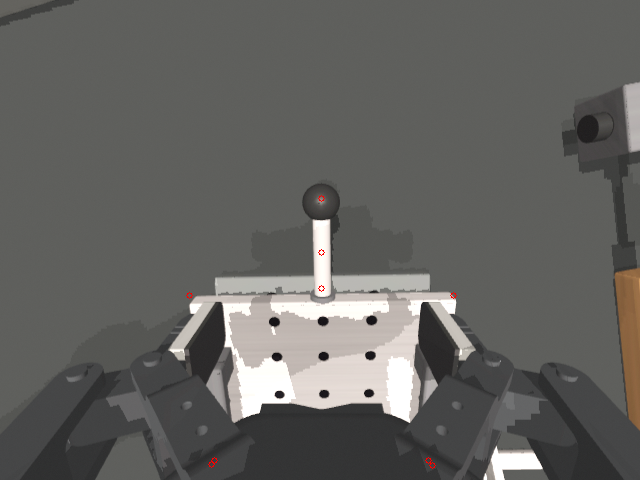

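The wrist view shows the rod at column 322, rows 220–292, and the ball at (321,202). That matches the model to about 3 px, so I'll descend and grip.

Call:
carry_out --targets '[{"travel": [0, 0, 30], "twist": [0, 0, 0], "claw": 1}, {"travel": [0, 0, 30], "twist": [0, 0, 0], "claw": 1}, {"travel": [0, 0, 25], "twist": [0, 0, 0], "claw": 1}, {"travel": [0, 0, 15], "twist": [0, 0, 0], "claw": 1}, {"travel": [0, 0, 0], "twist": [0, 0, 0], "claw": 0}]'

```text
t: 2.45
tool_pos: [0.544, 0.235, 0.2183]
eef_rot: [[0.18, 0.983, 0.029], [0.966, -0.182, 0.186], [0.188, -0.006, -0.982]]
ft_force: [-0.7, -0.5, -0.3]
grip_width: 0.0759
grip_force: 0.0
```

Call:
carry_out --targets '[{"travel": [0, 0, 0], "twist": [0, 0, 0], "claw": 0}, {"travel": [0, 0, 0], "twist": [0, 0, 0], "claw": 0}, {"travel": [0, 0, 0], "twist": [0, 0, 0], "claw": 0}, {"travel": [0, 0, 0], "twist": [0, 0, 0], "claw": 0}, {"travel": [0, 0, 0], "twist": [0, 0, 0], "claw": 0}]'

```text
t: 2.87
tool_pos: [0.5448, 0.2354, 0.2228]
eef_rot: [[0.18, 0.983, 0.035], [0.965, -0.183, 0.189], [0.192, 0.0, -0.981]]
ft_force: [-11.3, 3.5, 8.3]
grip_width: 0.0121
grip_force: 8.4
```

```bash
python3 - <<'E'
from h import *
o=ob(); print(o['grip_force'])
# table angle implied: grasp point about hinge in vertical plane
g=o['tool_pos']+np.array(o['eef_rot'])[:,2]*.155
hm=tab(TV,(0,0,0)); d=Rz(TV[2]).T@(g-hm); print('grasp rel hinge',d, np.degrees(np.arctan2(d[2],d[1])-.001/.19), np.hypot(d[1],d[2]))
ps=[];g0=d
a0=TV[3]
for k in range(1,9):
    v=TV[:3]+[a0+(np.radians(30)-a0)*k/8]
    ps.append((tab(v,(0,.19,.001))+tabR(v)[:,2]*.155,tabR(v)@SW,1))
st=(tab(TV,(0,.19,.001))+tabR(TV)[:,2]*.155,tabR(TV)@SW)
plan(ps,st)
E
```

```text
2.87 [0.5448 0.2354 0.2228] z [ 0.035  0.189 -0.981] F [-11.3   3.5   8.3] T [0.76 2.94 0.7 ] w 0.0121
8.38952511548996
grasp rel hinge [5.63982852e-05 1.85533832e-01 3.87072419e-02] 11.482820225003858 0.18952850329079968
[-6.6, -0.0, -7.7] [0.0, 2.36, 0.0]
-- [0.5435 0.2281 0.228 ]
[-6.6, -0.0, -7.7] [-0.0, 2.36, -0.0]
-- [0.542 0.22  0.234]
[-6.6, -0.0, -7.7] [-0.0, 2.36, 0.0]
-- [0.5404 0.2118 0.2396]
[-6.6, 0.0, -7.7] [-0.0, 2.36, 0.0]
-- [0.5389 0.2033 0.2448]
[-6.6, 0.0, -7.7] [0.0, 2.36, 0.0]
-- [0.5373 0.1946 0.2497]
[-6.6, -0.0, -7.7] [-0.0, 2.36, -0.0]
-- [0.5356 0.1857 0.2542]
[-6.6, 0.0, -7.7] [-0.0, 2.36, 0.0]
-- [0.5339 0.1766 0.2583]
[-6.6, -0.0, -7.7] [-0.0, 2.36, 0.0]
-- [0.5322 0.1674 0.2621]
```

Call:
carry_out --targets '[{"travel": [0, 0, 0], "twist": [0, 0, 0], "claw": 0}, {"travel": [-3.3, 0, -3.8], "twist": [0, 1.18, 0], "claw": 0}, {"travel": [-3.3, 0, -3.8], "twist": [0, 1.18, 0], "claw": 0}, {"travel": [-3.3, 0, -3.8], "twist": [0, 1.18, 0], "claw": 0}, {"travel": [-3.3, 0, -3.8], "twist": [0, 1.18, 0], "claw": 0}]'

```text
t: 3.28
tool_pos: [0.5416, 0.2201, 0.2323]
eef_rot: [[0.175, 0.983, 0.049], [0.946, -0.182, 0.269], [0.274, -0.001, -0.962]]
ft_force: [4.2, 5.7, -11.5]
grip_width: 0.0099
grip_force: 58.4
```

Call:
carry_out --targets '[{"travel": [-3.3, 0, -3.8], "twist": [0, 1.18, 0], "claw": 0}, {"travel": [-3.3, 0, -3.8], "twist": [0, 1.18, 0], "claw": 0}, {"travel": [-3.3, 0, -3.8], "twist": [0, 1.18, 0], "claw": 0}, {"travel": [-3.3, 0, -3.8], "twist": [0, 1.18, 0], "claw": 0}, {"travel": [0, 0, 0], "twist": [0, 0, 0], "claw": 0}]'

```text
t: 3.7
tool_pos: [0.5385, 0.2031, 0.2437]
eef_rot: [[0.171, 0.983, 0.064], [0.92, -0.183, 0.348], [0.353, -0.001, -0.935]]
ft_force: [1.6, 5.5, -6.8]
grip_width: 0.0099
grip_force: 59.0
```

```bash
cat >> h.py <<'E'
def ang(o):
    g=o['tool_pos']+np.array(o['eef_rot'])[:,2]*.155
    d=Rz(TV[2]).T@(g-tab(TV,(0,0,0))); print('grasp rel hinge',d.round(4), 'deg',np.degrees(np.arctan2(d[2],d[1])-.001/.19).round(2), np.hypot(d[1],d[2]).round(4),'tool tilt',np.degrees(np.arcsin(np.array(o['eef_rot'])[2,0])))
E
python3 - <<'E'
from h import *
o=ob(); print(o['grip_force']); ang(o)
E
```

```text
3.7 [0.5385 0.2031 0.2437] z [ 0.064  0.348 -0.935] F [ 1.6  5.5 -6.8] T [-0.08 -0.23  0.01] w 0.0099
59.009002447128296
grasp rel hinge [-0.0004  0.1776  0.0667] deg 20.29 0.1898 tool tilt 20.691433664917465
```

Call:
carry_out --targets '[{"travel": [-3.3, 0, -3.8], "twist": [0, 1.18, 0], "claw": 0}, {"travel": [-3.3, 0, -3.8], "twist": [0, 1.18, 0], "claw": 0}, {"travel": [-3.3, 0, -3.8], "twist": [0, 1.18, 0], "claw": 0}, {"travel": [-3.3, 0, -3.8], "twist": [0, 1.18, 0], "claw": 0}, {"travel": [0, 0, 0], "twist": [0, 0, 0], "claw": 0}]'

```text
t: 4.12
tool_pos: [0.5353, 0.1856, 0.2531]
eef_rot: [[0.165, 0.983, 0.078], [0.888, -0.183, 0.422], [0.429, -0.001, -0.903]]
ft_force: [2.5, 6.6, -6.4]
grip_width: 0.0101
grip_force: 59.3
```

Call:
carry_out --targets '[{"travel": [-3.3, 0, -3.8], "twist": [0, 1.18, 0], "claw": 0}, {"travel": [-3.3, 0, -3.8], "twist": [0, 1.18, 0], "claw": 0}, {"travel": [-3.3, 0, -3.8], "twist": [0, 1.18, 0], "claw": 0}, {"travel": [0, 0, 0], "twist": [0, 0, 0], "claw": 0}, {"travel": [0, 0, 0], "twist": [0, 0, 0], "claw": 0}]'

```text
t: 4.53
tool_pos: [0.5328, 0.1722, 0.2593]
eef_rot: [[0.16, 0.983, 0.088], [0.861, -0.182, 0.476], [0.484, -0.0, -0.875]]
ft_force: [1.1, 6.5, -6.0]
grip_width: 0.0098
grip_force: 59.7
```

```bash
python3 - <<'E'
from h import *; import pickle
o=ob(); ang(o)
P={n:imaging.read_camera(n) for n in ('scene','side')}; w=wrist(); P['w']=w
pickle.dump(P,open('P2.pkl','wb'))
def cr(p,c,r,w,h): return cv2.resize(p['pixels'][r:r+h,c:c+w],(400,300),interpolation=cv2.INTER_CUBIC)
a=np.vstack([np.hstack([cr(P['scene'],310,100,160,120),cr(P['side'],220,110,132,99)]),np.hstack([cr(w,0,0,640,480),cr(w,220,140,200,150)])])
cv2.imwrite('pics/c2.png',a)
E
```

```text
4.53 [0.5328 0.1722 0.2593] z [ 0.088  0.476 -0.875] F [ 1.1  6.5 -6. ] T [-0.11  0.03  0.03] w 0.0098
grasp rel hinge [-0.0003  0.1664  0.0916] deg 28.53 0.1899 tool tilt 28.924866058427636
```

View pics/c2.png

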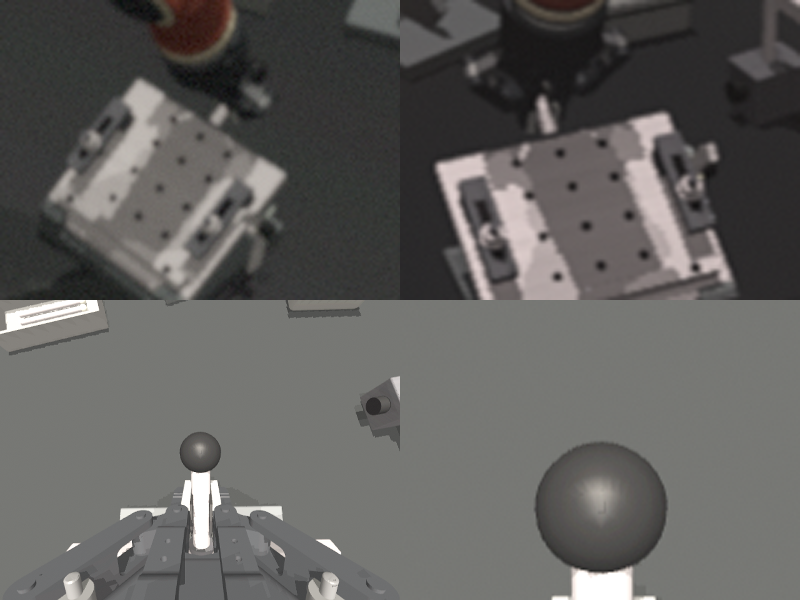

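The rod is firmly between the fingers in the wrist view, with the ball at (320,244). I'll refit the base pose and tilt with the new plate corners: scene (366,133) and (425,171), side (232,164) and (310,147).

```bash
python3 - <<'E'
from h import *; import pickle
P=pickle.load(open('P2.pkl','rb'));S,D,W=P['scene'],P['side'],P['w']
W1=pickle.load(open('w1.pkl','rb'))
z=.008
a=[(D,(-.095,.16,z),(232.2,175)),(D,(.095,.16,z),(305.1,158.8)),(D,(.095,0,z),(328.2,201.1)),(D,(-.095,0,z),(251.4,222.5)),
(S,(-.095,0,z),(331.5,179.5)),(S,(.095,0,z),(381,219.8)),(D,(0,.229,.001),(259.9,148.3)),(W1,(0,.229,.001),(321,202)),(W1,(-.095,.16,z),(190,299)),(W1,(.095,.16,z),(456,297))]
b=[(D,(-.095,.16,z),(232.2,163.5)),(D,(.095,.16,z),(309.8,147)),(S,(-.095,.16,z),(366,132.8)),(S,(.095,.16,z),(424.8,171.2)),(S,(-.095,0,z),(328,178)),(W,(0,.229,.001),(320,243.5))]
f=lambda v: np.concatenate([proj(p,tab(v[:4],m))-u for p,m,u in a]+[proj(p,tab([*v[:3],v[4]],m))-u for p,m,u in b])
r=least_squares(f,[*TV,.5],loss='soft_l1');x=r.x;print(x,np.degrees(x[3:]),r.fun.reshape(-1,2).round(1).tolist())
E
```

```text
[ 0.53090941  0.15438984 -0.17551164  0.20439823  0.50665902] [11.71115614 29.0294234 ] [[-0.1, -0.2], [0.5, -0.7], [1.9, 2.5], [0.6, 1.4], [-3.6, -0.6], [2.0, 0.5], [1.2, 1.7], [0.4, -0.8], [-0.2, 0.6], [-1.1, 0.4], [-0.5, -0.3], [-1.8, -0.6], [-0.7, -2.2], [-1.2, -2.2], [-0.7, 1.5], [0.6, -0.5]]
```

Call:
carry_out --targets '[{"travel": [-3.1, 0, -3.7], "twist": [0, 1.1, 0], "claw": 0}, {"travel": [0, 0, 0], "twist": [0, 0, 0], "claw": 0}, {"travel": [0, 0, 0], "twist": [0, 0, 0], "claw": 0.3}, {"travel": [0, 0, 0], "twist": [0, 0, 0], "claw": 0.6}, {"travel": [0, 0, 0], "twist": [0, 0, 0], "claw": 0.6}]'

```text
t: 5.1
tool_pos: [0.5322, 0.1661, 0.261]
eef_rot: [[0.16, 0.983, 0.092], [0.853, -0.184, 0.489], [0.497, 0.0, -0.868]]
ft_force: [0.2, -0.4, -0.5]
grip_width: 0.046
grip_force: 0.0
```

Call:
carry_out --targets '[{"travel": [0, 0, 0], "twist": [0, 0, 0], "claw": 0.6}, {"travel": [0, 0, -10], "twist": [0, 0, 0], "claw": 0.6}, {"travel": [0, 0, -30], "twist": [0, 0, 0], "claw": 0.6}, {"travel": [0, 0, -40], "twist": [0, 0, 0], "claw": 1}, {"travel": [0, 0, -40], "twist": [0, 0, 0], "claw": 1}]'

```text
t: 5.52
tool_pos: [0.5205, 0.1074, 0.366]
eef_rot: [[0.159, 0.983, 0.089], [0.853, -0.182, 0.489], [0.497, -0.002, -0.868]]
ft_force: [1.4, 0.0, 0.3]
grip_width: 0.0738
grip_force: 0.0
```

```bash
python3 - <<'E'
from h import *; import pickle
o=ob()
D=imaging.read_camera('side'); S=imaging.read_camera('scene'); W=wrist()
pickle.dump(dict(scene=S,side=D,w=W),open('P3.pkl','wb'))
def cr(p,c,r,w,h): return cv2.resize(p['pixels'][r:r+h,c:c+w],(400,300),interpolation=cv2.INTER_CUBIC)
w=W['pixels']
a=np.vstack([np.hstack([cr(S,310,100,160,120),cr(D,220,110,160,120)]),np.hstack([cr(W,0,0,640,480),cr(W,160,180,320,240)])])
cv2.imwrite('pics/c3.png',a)
HV=[.5,-.21,-.522]
z=np.array([0,0,1.]);R=Rz(HV[2])@SW; h=np.array([HV[0],HV[1],0])
up=np.array([.53,0.0,.40])
plan([(up,R,12),(h+z*.30,R,8)])
E
```

```text
5.52 [0.5205 0.1074 0.366 ] z [ 0.089  0.489 -0.868] F [1.4 0.  0.3] T [-0.5  -0.04 -0.12] w 0.0738
[-6.1, 2.3, -6.6] [-0.38, -2.47, 1.57]
[-6.3, 2.6, -6.3] [-0.38, -2.47, 1.57]
[-6.5, 2.8, -6.0] [-0.38, -2.47, 1.57]
[-6.7, 3.0, -5.7] [-0.38, -2.47, 1.57]
[-6.9, 3.2, -5.4] [-0.38, -2.47, 1.57]
[-7.0, 3.4, -5.0] [-0.38, -2.47, 1.57]
[-7.1, 3.7, -4.7] [-0.38, -2.47, 1.57]
[-7.2, 3.9, -4.4] [-0.38, -2.47, 1.57]
[-7.3, 4.1, -4.0] [-0.38, -2.47, 1.57]
[-7.3, 4.3, -3.7] [-0.38, -2.47, 1.57]
[-7.4, 4.6, -3.4] [-0.38, -2.47, 1.57]
[-7.4, 4.8, -3.0] [-0.38, -2.47, 1.57]
-- [0.53 0.   0.4 ]
[-24.6, 9.8, 12.5] [-0.0, -0.0, -0.0]
[-24.6, 9.8, 12.5] [-0.0, -0.0, -0.0]
[-24.6, 9.8, 12.5] [-0.0, -0.0, -0.0]
[-24.6, 9.8, 12.5] [-0.0, -0.0, -0.0]
[-24.6, 9.8, 12.5] [-0.0, -0.0, -0.0]
[-24.6, 9.8, 12.5] [-0.0, -0.0, -0.0]
[-24.6, 9.8, 12.5] [-0.0, -0.0, -0.0]
[-24.6, 9.8, 12.5] [-0.0, -0.0, -0.0]
-- [ 0.5  -0.21  0.3 ]
```

View pics/c3.png

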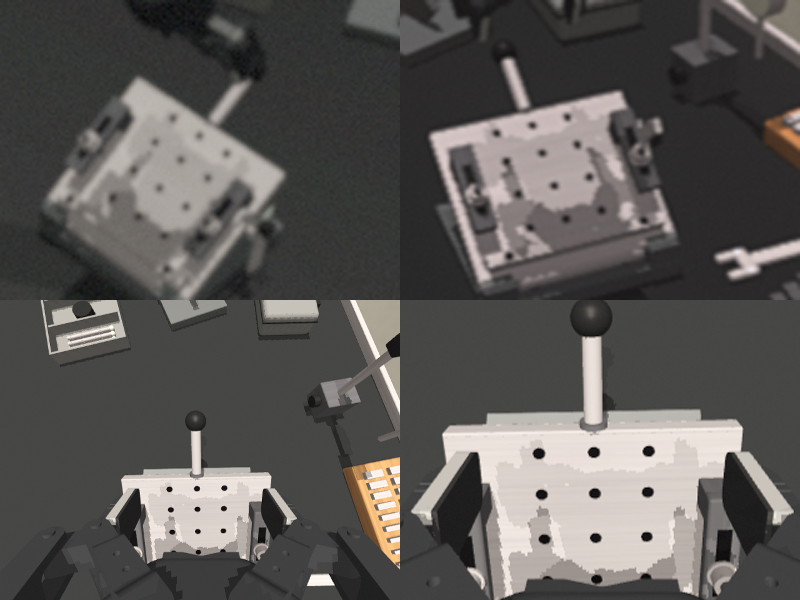

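The table is up and released: side view far corners at (232,163) and (308,147), ball at (262,130). Moving to the housing now.

Call:
carry_out --targets '[{"travel": [-6.1, 2.3, -6.6], "twist": [-0.38, -2.47, 1.57], "claw": 1}, {"travel": [-6.3, 2.6, -6.3], "twist": [-0.38, -2.47, 1.57], "claw": 1}, {"travel": [-6.5, 2.8, -6.0], "twist": [-0.38, -2.47, 1.57], "claw": 1}, {"travel": [-6.7, 3.0, -5.7], "twist": [-0.38, -2.47, 1.57], "claw": 1}, {"travel": [-6.9, 3.2, -5.4], "twist": [-0.38, -2.47, 1.57], "claw": 1}]'

```text
t: 6.08
tool_pos: [0.5242, 0.0639, 0.3774]
eef_rot: [[0.31, 0.948, 0.069], [0.904, -0.317, 0.289], [0.296, -0.027, -0.955]]
ft_force: [0.4, 0.1, -0.4]
grip_width: 0.0858
grip_force: 0.0
```

Call:
carry_out --targets '[{"travel": [-7.0, 3.4, -5.0], "twist": [-0.38, -2.47, 1.57], "claw": 1}, {"travel": [-7.1, 3.7, -4.7], "twist": [-0.38, -2.47, 1.57], "claw": 1}, {"travel": [-7.2, 3.9, -4.4], "twist": [-0.38, -2.47, 1.57], "claw": 1}, {"travel": [-7.3, 4.1, -4.0], "twist": [-0.38, -2.47, 1.57], "claw": 1}, {"travel": [-7.3, 4.3, -3.7], "twist": [-0.38, -2.47, 1.57], "claw": 1}]'

```text
t: 6.5
tool_pos: [0.5279, 0.0198, 0.3904]
eef_rot: [[0.447, 0.895, 0.018], [0.891, -0.446, 0.081], [0.081, -0.021, -0.997]]
ft_force: [0.2, -0.4, -0.3]
grip_width: 0.0857
grip_force: 0.0
```

Call:
carry_out --targets '[{"travel": [-7.4, 4.6, -3.4], "twist": [-0.38, -2.47, 1.57], "claw": 1}, {"travel": [-7.4, 4.8, -3.0], "twist": [-0.38, -2.47, 1.57], "claw": 1}, {"travel": [-24.6, 9.8, 12.5], "twist": [0, 0, 0], "claw": 1}, {"travel": [-24.6, 9.8, 12.5], "twist": [0, 0, 0], "claw": 1}, {"travel": [-24.6, 9.8, 12.5], "twist": [0, 0, 0], "claw": 1}]'

```text
t: 6.92
tool_pos: [0.5181, -0.0766, 0.3579]
eef_rot: [[0.493, 0.87, -0.009], [0.87, -0.493, 0.002], [-0.003, -0.009, -1.0]]
ft_force: [1.1, -0.3, -0.6]
grip_width: 0.0856
grip_force: 0.0
```

Call:
carry_out --targets '[{"travel": [-24.6, 9.8, 12.5], "twist": [0, 0, 0], "claw": 1}, {"travel": [-24.6, 9.8, 12.5], "twist": [0, 0, 0], "claw": 1}, {"travel": [-24.6, 9.8, 12.5], "twist": [0, 0, 0], "claw": 1}, {"travel": [-24.6, 9.8, 12.5], "twist": [0, 0, 0], "claw": 1}, {"travel": [-24.6, 9.8, 12.5], "twist": [0, 0, 0], "claw": 1}]'

```text
t: 7.33
tool_pos: [0.4992, -0.2083, 0.295]
eef_rot: [[0.494, 0.869, -0.01], [0.869, -0.494, 0.003], [-0.003, -0.01, -1.0]]
ft_force: [0.2, 0.2, -1.1]
grip_width: 0.0855
grip_force: 0.0
```

```bash
python3 - <<'E'
from h import *; import pickle
imaging.read_camera('side')
o=ob(); W=wrist(); pickle.dump(W,open('w4.pkl','wb')); im=W['pixels'].copy()
for m in [(sx*.05,sy*.02,.012) for sx in (-1,1) for sy in (-1,1)]+[(0,0,.061)]:
    u=proj(W,Rz(HV[2])@np.array(m)+[HV[0],HV[1],0]); print(m,u.round(1)); cv2.circle(im,tuple(int(round(a)) for a in u),3,(0,0,255),1)
cv2.imwrite('pics/w4.png',im)
P=pickle.load(open('P3.pkl','rb'));S,D,W=P['scene'],P['side'],P['w']
P2=pickle.load(open('P2.pkl','rb'));W1=pickle.load(open('w1.pkl','rb'));z=.008
a=[(W1,(0,.229,.001),(321,202)),(W1,(-.095,.16,z),(190,299)),(W1,(.095,.16,z),(456,297))]
b=[(D,(-.095,.16,z),(232.4,162.8)),(D,(.095,.16,z),(308.4,146.8)),(D,(0,.229,.001),(262,130)),(D,(.095,0,z),(328.8,206)),(D,(-.095,0,z),(256,224)),
(S,(-.095,.16,z),(365.2,131.2)),(S,(.095,.16,z),(424,170.4)),(S,(-.095,0,z),(328,178.8)),(W,(0,.229,.001),(312.8,194.4)),(W,(-.095,.16,z),(194.4,285.6)),(W,(.095,.16,z),(432.8,279.2))]
f=lambda v: np.concatenate([proj(p,tab([*v[:3],v[3]],m))-u for p,m,u in b])
for init in (.5,): 
    r=least_squares(f,[*TV[:3],init],loss='soft_l1');x=r.x;print(x,np.degrees(x[3:]),r.fun.reshape(-1,2).round(1).tolist())
E
```

```text
7.38 [ 0.4967 -0.215   0.2927] z [-0.015 -0.002 -1.   ] F [-1.7 -5.3 -1.1] T [-0.34  0.07  0.02] w 0.0854
(-0.05, -0.02, 0.012) [263.2 255.5]
(-0.05, 0.02, 0.012) [260.2 206.2]
(0.05, -0.02, 0.012) [388.2 255.7]
(0.05, 0.02, 0.012) [391.2 206.1]
(0, 0, 0.061) [325.4 251.5]
[ 0.53177871  0.15364974 -0.16509115  0.51557154] [29.54007342] [[-0.3, 0.5], [-0.3, -0.8], [-0.3, 1.6], [2.3, -1.9], [-2.7, 1.0], [-0.3, -0.5], [-0.3, -1.6], [-0.7, 1.4], [-0.1, -0.1], [0.3, -0.4], [0.7, 0.3]]
```

View pics/w4.png

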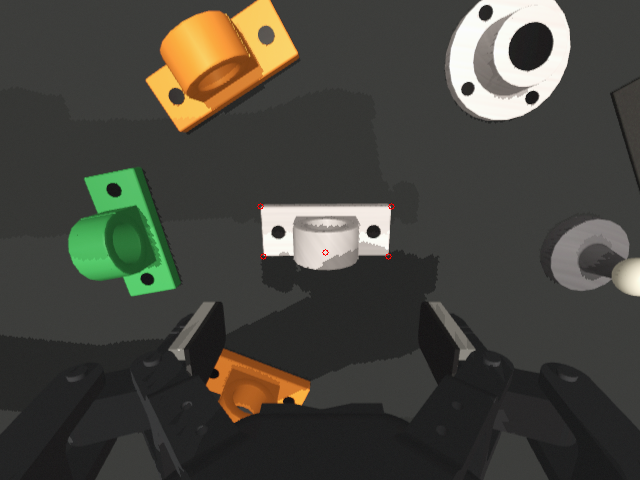

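The overlay sits on the housing corners within 1 px, (260,206) to (391,206). Its look-alikes in this view are orange at (222,60), orange at (260,385) and green at (125,230).

```bash
python3 - <<'E'
from h import *
imaging.read_camera('side');imaging.read_camera('side')
o=ob(); plan([(np.array([.5,-.21,.183]),Rz(HV[2])@SW,4)])
E
```

```text
7.53 [ 0.4993 -0.2079  0.2954] z [-0.011  0.003 -1.   ] F [ 0.6 -0.4  1. ] T [ 0.01 -0.06 -0.01] w 0.0855
[-0.3, 0.7, 28.1] [-0.15, 0.04, 0.04]
[-0.3, 0.6, 28.1] [-0.15, 0.04, 0.04]
[-0.3, 0.6, 28.1] [-0.15, 0.04, 0.04]
[-0.3, 0.5, 28.1] [-0.15, 0.04, 0.04]
-- [ 0.5   -0.21   0.183]
```

Call:
carry_out --targets '[{"travel": [-0.3, 0.6, 28], "twist": [-0.15, 0, 0], "claw": 1}, {"travel": [-0.3, 0.6, 28], "twist": [-0.15, 0, 0], "claw": 1}, {"travel": [-0.3, 0.6, 28], "twist": [-0.15, 0, 0], "claw": 1}, {"travel": [-0.3, 0.6, 20], "twist": [-0.15, 0, 0], "claw": 1}, {"travel": [0, 0, 8], "twist": [0, 0, 0], "claw": 1}]'

```text
t: 7.95
tool_pos: [0.5005, -0.2077, 0.1821]
eef_rot: [[0.492, 0.87, -0.003], [0.87, -0.492, -0.001], [-0.002, -0.002, -1.0]]
ft_force: [-0.4, 0.6, 0.6]
grip_width: 0.0858
grip_force: 0.0
```

Call:
carry_out --targets '[{"travel": [0, 0, 0], "twist": [0, 0, 0], "claw": 0.3}, {"travel": [0, 0, 0], "twist": [0, 0, 0], "claw": 0.3}, {"travel": [0, 0, 0], "twist": [0, 0, 0], "claw": 0.3}, {"travel": [0, 0, 0], "twist": [0, 0, 0], "claw": 0.3}, {"travel": [0, 0, 0], "twist": [0, 0, 0], "claw": 0.3}]'

```text
t: 8.37
tool_pos: [0.5014, -0.2101, 0.1863]
eef_rot: [[0.495, 0.869, 0.004], [0.869, -0.495, -0.005], [-0.002, 0.006, -1.0]]
ft_force: [0.4, 0.6, 5.5]
grip_width: 0.0452
grip_force: 63.6
```

```bash
cat >> h.py <<'E'
TV=[.531,.1545,-.175,.518]
E
python3 - <<'E'
from h import *
o=ob(); p0=o['tool_pos']; R0=Rz(HV[2])@SW
RT=tabR(TV)@SW
print('place',tab(TV,(0,.048,.194)))
plan([(p0+[0,0,.17],R0,6),(tab(TV,(0,.050,.274)),RT,15),(tab(TV,(0,.049,.204)),RT,5)],(p0,R0))
E
```

```text
8.37 [ 0.5014 -0.2101  0.1863] z [ 0.004 -0.005 -1.   ] F [0.4 0.6 5.5] T [ 0.33  0.28 -0.02] w 0.0452
place [0.50847826 0.02712079 0.22431626]
[0.0, 0.0, -28.3] [0.0, 0.0, 0.0]
[0.0, 0.0, -28.3] [0.0, 0.0, 0.0]
[0.0, 0.0, -28.3] [0.0, 0.0, 0.0]
[0.0, 0.0, -28.3] [0.0, 0.0, 0.0]
[0.0, 0.0, -28.3] [0.0, 0.0, 0.0]
[0.0, 0.0, -28.3] [0.0, 0.0, 0.0]
-- [ 0.5014 -0.2101  0.3563]
[11.6, -6.6, 4.1] [0.34, 1.96, -1.3]
[11.6, -6.3, 4.5] [0.34, 1.96, -1.3]
[11.5, -6.0, 5.0] [0.34, 1.96, -1.3]
[11.5, -5.7, 5.4] [0.34, 1.96, -1.3]
[11.4, -5.5, 5.8] [0.34, 1.96, -1.3]
[11.4, -5.2, 6.2] [0.34, 1.96, -1.3]
[11.2, -4.9, 6.7] [0.34, 1.96, -1.3]
[11.1, -4.6, 7.1] [0.34, 1.96, -1.3]
[11.0, -4.3, 7.5] [0.34, 1.96, -1.3]
[10.8, -4.0, 7.9] [0.34, 1.96, -1.3]
[10.6, -3.7, 8.3] [0.34, 1.96, -1.3]
[10.4, -3.4, 8.6] [0.34, 1.96, -1.3]
[10.2, -3.1, 9.0] [0.34, 1.96, -1.3]
[9.9, -2.8, 9.4] [0.34, 1.96, -1.3]
[9.7, -2.6, 9.7] [0.34, 1.96, -1.3]
-- [ 0.5019 -0.0102  0.2948]
[-0.2, -0.0, 14.0] [0.0, -0.0, -0.0]
[-0.2, 0.0, 14.0] [0.0, -0.0, -0.0]
[-0.2, -0.0, 14.0] [0.0, -0.0, -0.0]
[-0.2, -0.0, 14.0] [0.0, -0.0, -0.0]
[-0.2, 0.0, 14.0] [0.0, -0.0, -0.0]
-- [0.5078 0.0231 0.2335]
```

Call:
carry_out --targets '[{"travel": [0, 0, -10], "twist": [0, 0, 0], "claw": 0.3}, {"travel": [0, 0, -30], "twist": [0, 0, 0], "claw": 0.3}, {"travel": [0, 0, -35], "twist": [0, 0, 0], "claw": 0.3}, {"travel": [0, 0, -35], "twist": [0, 0, 0], "claw": 0.3}, {"travel": [0, 0, -30], "twist": [0, 0, 0], "claw": 0.3}]'

```text
t: 8.78
tool_pos: [0.5002, -0.2098, 0.3275]
eef_rot: [[0.496, 0.869, 0.003], [0.869, -0.496, -0.005], [-0.003, 0.005, -1.0]]
ft_force: [0.5, 0.3, -2.0]
grip_width: 0.0453
grip_force: 62.7
```

Call:
carry_out --targets '[{"travel": [0, 0, -30], "twist": [0, 0, 0], "claw": 0.3}, {"travel": [11.6, -6.6, 4.1], "twist": [0.34, 1.96, -1.3], "claw": 0.3}, {"travel": [11.6, -6.3, 4.5], "twist": [0.34, 1.96, -1.3], "claw": 0.3}, {"travel": [11.5, -6.0, 5.0], "twist": [0.34, 1.96, -1.3], "claw": 0.3}, {"travel": [11.5, -5.7, 5.4], "twist": [0.34, 1.96, -1.3], "claw": 0.3}]'

```text
t: 9.2
tool_pos: [0.4999, -0.1559, 0.3388]
eef_rot: [[0.411, 0.911, 0.043], [0.902, -0.413, 0.129], [0.135, -0.014, -0.991]]
ft_force: [-0.1, 0.9, -3.0]
grip_width: 0.0452
grip_force: 62.7
```

Call:
carry_out --targets '[{"travel": [11.4, -5.5, 5.8], "twist": [0.34, 1.96, -1.3], "claw": 0.3}, {"travel": [11.4, -5.2, 6.2], "twist": [0.34, 1.96, -1.3], "claw": 0.3}, {"travel": [11.2, -4.9, 6.7], "twist": [0.34, 1.96, -1.3], "claw": 0.3}, {"travel": [11.1, -4.6, 7.1], "twist": [0.34, 1.96, -1.3], "claw": 0.3}, {"travel": [11.0, -4.3, 7.5], "twist": [0.34, 1.96, -1.3], "claw": 0.3}]'

```text
t: 9.62
tool_pos: [0.4998, -0.0895, 0.3177]
eef_rot: [[0.294, 0.953, 0.076], [0.906, -0.303, 0.294], [0.303, -0.018, -0.953]]
ft_force: [-0.8, -0.4, -1.9]
grip_width: 0.0452
grip_force: 62.7
```

Call:
carry_out --targets '[{"travel": [10.8, -4.0, 7.9], "twist": [0.34, 1.96, -1.3], "claw": 0.3}, {"travel": [10.6, -3.7, 8.3], "twist": [0.34, 1.96, -1.3], "claw": 0.3}, {"travel": [10.4, -3.4, 8.6], "twist": [0.34, 1.96, -1.3], "claw": 0.3}, {"travel": [10.2, -3.1, 9.0], "twist": [0.34, 1.96, -1.3], "claw": 0.3}, {"travel": [9.9, -2.8, 9.4], "twist": [0.34, 1.96, -1.3], "claw": 0.3}]'

```text
t: 10.03
tool_pos: [0.4999, -0.0232, 0.2968]
eef_rot: [[0.17, 0.982, 0.087], [0.87, -0.191, 0.454], [0.462, -0.001, -0.887]]
ft_force: [-0.4, 0.6, -2.2]
grip_width: 0.0449
grip_force: 62.7
```

Call:
carry_out --targets '[{"travel": [9.7, -2.6, 9.7], "twist": [0.34, 1.96, -1.3], "claw": 0.3}, {"travel": [0, 0, 0], "twist": [0, 0, 0], "claw": 0.3}, {"travel": [0, 0, 0], "twist": [0, 0, 0], "claw": 0.3}, {"travel": [0, 0, 0], "twist": [0, 0, 0], "claw": 0.3}]'

```text
t: 10.37
tool_pos: [0.5004, -0.011, 0.2925]
eef_rot: [[0.147, 0.985, 0.087], [0.859, -0.171, 0.482], [0.49, 0.004, -0.872]]
ft_force: [0.0, -0.1, -1.9]
grip_width: 0.0452
grip_force: 62.7
```

```bash
python3 - <<'E'
from h import *; import pickle
o=ob(); S=imaging.read_camera('scene');D=imaging.read_camera('side');W=wrist(); pickle.dump(dict(scene=S,side=D,w=W),open('P5.pkl','wb'))
def cr(p,c,r,w,h): return cv2.resize(p['pixels'][r:r+h,c:c+w],(400,300),interpolation=cv2.INTER_CUBIC)
W['pixels']=W['pixels'].copy()
for m in [(sx*.095,y,.008) for sx in (-1,1) for y in (0,.16)]+[(0,.229,.001)]:
    for p in (W,S,D):
        u=proj(p,tab(TV,m)); p['pixels']=np.ascontiguousarray(p['pixels']); cv2.circle(p['pixels'],tuple(int(round(a)) for a in u),2,(0,0,255),1)
cv2.imwrite('pics/c5.png',np.vstack([np.hstack([cr(S,310,100,160,120),cr(D,210,90,200,150)]),np.hstack([cr(W,0,0,640,480),cr(W,160,180,320,240)])]))
print('in table frame mm', ((tabR(TV).T@(o['tool_pos']-tab(TV,(0,0,0))))*1e3).round(1), np.degrees(Ro.from_matrix((tabR(TV)@SW).T@np.array(o['eef_rot'])).as_rotvec()).round(2))
E
```

```text
10.37 [ 0.5004 -0.011   0.2925] z [ 0.087  0.482 -0.872] F [ 0.  -0.1 -1.9] T [-0.74  0.14 -0.04] w 0.0452
in table frame mm [ -1.3  48.  272.6] [-0.11 -0.32 -0.26]
```

View pics/c5.png

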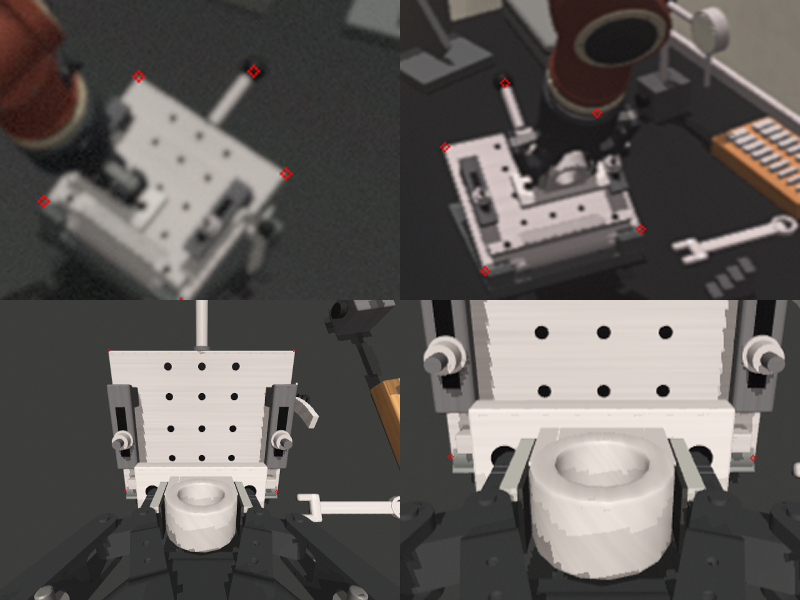

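The housing hangs centred between the clamps in the wrist view, with its foot at columns 470–735 of the crop against a hole centre of 603. I'll descend with a small gap to the rail.

Call:
carry_out --targets '[{"travel": [2, 0.8, 16], "twist": [0, 0.3, 0.2], "claw": 0.3}, {"travel": [0, 0, 18], "twist": [0, 0, 0], "claw": 0.3}, {"travel": [0, 0, 16], "twist": [0, 0, 0], "claw": 0.3}, {"travel": [0, 0, 10], "twist": [0, 0, 0], "claw": 0.3}, {"travel": [0, 0, 6], "twist": [0, 0, 0], "claw": 0.3}]'

```text
t: 10.93
tool_pos: [0.507, 0.0241, 0.2351]
eef_rot: [[0.149, 0.985, 0.086], [0.855, -0.172, 0.489], [0.496, 0.0, -0.868]]
ft_force: [-0.6, -0.4, -2.8]
grip_width: 0.0451
grip_force: 62.9
```

Call:
carry_out --targets '[{"travel": [0, 0, 3], "twist": [0, 0, 0], "claw": 0.3}, {"travel": [0, 0, 0], "twist": [0, 0, 0], "claw": 0.3}, {"travel": [0, 0, 0], "twist": [0, 0, 0], "claw": 0.3}]'

```text
t: 11.18
tool_pos: [0.5076, 0.025, 0.2336]
eef_rot: [[0.149, 0.985, 0.088], [0.855, -0.173, 0.489], [0.496, 0.002, -0.868]]
ft_force: [0.2, -0.5, -2.6]
grip_width: 0.0452
grip_force: 62.9
```

```bash
cat >> h.py <<'E'
def st():
    o=ob(); T=tabR(TV)
    print('tab mm', (T.T@(o['tool_pos']-tab(TV,(0,0,0)))*1e3).round(1), 'rot',np.degrees(Ro.from_matrix((T@SW).T@np.array(o['eef_rot'])).as_rotvec()).round(2),'Ftab',(T.T@np.array(o['ft_force'])).round(1))
E
python3 -c "
from h import *
st()"
```

```text
11.18 [0.5076 0.025  0.2336] z [ 0.088  0.489 -0.868] F [ 0.2 -0.5 -2.6] T [-0.76  0.16  0.01] w 0.0452
tab mm [ -0.5  50.7 203.2] rot [-0.07  0.09 -0.11] Ftab [ 0.2 -1.7 -2. ]
```

Call:
carry_out --targets '[{"travel": [0, 0, 2], "twist": [0, 0, 0], "claw": 0.3}, {"travel": [0, 0, 2], "twist": [0, 0, 0], "claw": 0.3}, {"travel": [0, 0, 1.5], "twist": [0, 0, 0], "claw": 0.3}, {"travel": [0, 0, 0], "twist": [0, 0, 0], "claw": 0.3}]'

```text
t: 11.52
tool_pos: [0.5077, 0.028, 0.2285]
eef_rot: [[0.149, 0.985, 0.087], [0.855, -0.172, 0.489], [0.497, 0.001, -0.868]]
ft_force: [-0.3, -0.0, -1.4]
grip_width: 0.045
grip_force: 62.9
```

Call:
carry_out --targets '[{"travel": [0, 0, 1], "twist": [0, 0, 0], "claw": 0.3}, {"travel": [0, 0, 0], "twist": [0, 0, 0], "claw": 0.3}]'

```text
t: 11.68
tool_pos: [0.5079, 0.0286, 0.2276]
eef_rot: [[0.149, 0.985, 0.087], [0.855, -0.172, 0.489], [0.497, 0.001, -0.868]]
ft_force: [-0.2, -0.2, -2.7]
grip_width: 0.0452
grip_force: 62.9
```

Call:
carry_out --targets '[{"travel": [0, 0, 1], "twist": [0, 0, 0], "claw": 0.3}, {"travel": [0, 0, 0], "twist": [0, 0, 0], "claw": 0.3}]'

```text
t: 11.85
tool_pos: [0.508, 0.0288, 0.2272]
eef_rot: [[0.149, 0.985, 0.087], [0.855, -0.173, 0.489], [0.497, 0.001, -0.868]]
ft_force: [-1.0, -2.3, 2.2]
grip_width: 0.0455
grip_force: 63.5
```

Call:
carry_out --targets '[{"travel": [0, 0, 0.6], "twist": [0, 0, 0], "claw": 0.3}, {"travel": [0, 0, 0], "twist": [0, 0, 0], "claw": 0.3}, {"travel": [0, 0, 0], "twist": [0, 0, 0], "claw": 0.3}]'

```text
t: 12.1
tool_pos: [0.5079, 0.0287, 0.2271]
eef_rot: [[0.149, 0.985, 0.087], [0.855, -0.173, 0.489], [0.496, 0.001, -0.868]]
ft_force: [-3.4, -5.1, 7.0]
grip_width: 0.0451
grip_force: 64.2
```

```bash
python3 -c "
from h import *
st()"
```

```text
12.1 [0.5079 0.0287 0.2271] z [ 0.087  0.489 -0.868] F [-3.4 -5.1  7. ] T [-0.41  0.51  0.25] w 0.0451
tab mm [ -0.8  50.6 195.7] rot [-0.04  0.08 -0.1 ] Ftab [-2.5 -1.4  8.8]
```

Call:
carry_out --targets '[{"travel": [-1.5, 0, -0.5], "twist": [0, 0, 0], "claw": 0.3}, {"travel": [-1.5, 0, 0], "twist": [0, 0, 0], "claw": 0.3}, {"travel": [-1, 0, 0], "twist": [0, 0, 0], "claw": 0.3}, {"travel": [0, 0, 0], "twist": [0, 0, 0], "claw": 0.3}]'

```text
t: 12.43
tool_pos: [0.5078, 0.0267, 0.2258]
eef_rot: [[0.148, 0.985, 0.088], [0.854, -0.172, 0.491], [0.499, 0.002, -0.867]]
ft_force: [-1.8, -1.2, 6.9]
grip_width: 0.0452
grip_force: 63.8
```

```bash
python3 -c "
from h import *
st()"
```

```text
12.43 [0.5078 0.0267 0.2258] z [ 0.088  0.491 -0.867] F [-1.8 -1.2  6.9] T [0.32 0.2  0.12] w 0.0452
tab mm [ -0.6  48.3 195.6] rot [-0.04  0.24 -0.2 ] Ftab [-1.5  2.1  6.7]
```

Call:
carry_out --targets '[{"travel": [-1, 0, 0], "twist": [0, 0, 0], "claw": 0.3}, {"travel": [0, 0, 0], "twist": [0, 0, 0], "claw": 0.3}]'

```text
t: 12.6
tool_pos: [0.5078, 0.0259, 0.2254]
eef_rot: [[0.147, 0.985, 0.088], [0.854, -0.172, 0.491], [0.499, 0.003, -0.867]]
ft_force: [-1.5, -0.4, 8.2]
grip_width: 0.0453
grip_force: 63.8
```

Call:
carry_out --targets '[{"travel": [-1, 0, 0], "twist": [0, 0, 0], "claw": 0.3}, {"travel": [0, 0, 0], "twist": [0, 0, 0], "claw": 0.3}]'

```text
t: 12.77
tool_pos: [0.5077, 0.0249, 0.2248]
eef_rot: [[0.148, 0.985, 0.088], [0.854, -0.172, 0.491], [0.499, 0.003, -0.867]]
ft_force: [-0.5, -0.8, 6.8]
grip_width: 0.0452
grip_force: 63.8
```

```bash
python3 -c "
from h import *
st()"
```

```text
12.77 [0.5077 0.0249 0.2248] z [ 0.088  0.491 -0.867] F [-0.5 -0.8  6.8] T [0.37 0.2  0.16] w 0.0452
tab mm [ -0.4  46.3 195.6] rot [-0.06  0.24 -0.2 ] Ftab [-0.3  2.6  6.3]
```

Sliding steadily, so I'll continue toward the rail.

Call:
carry_out --targets '[{"travel": [-1, 0, 0], "twist": [0, 0, 0], "claw": 0.3}, {"travel": [0, 0, 0], "twist": [0, 0, 0], "claw": 0.3}]'

```text
t: 12.93
tool_pos: [0.5075, 0.024, 0.2242]
eef_rot: [[0.148, 0.985, 0.088], [0.854, -0.172, 0.491], [0.499, 0.003, -0.867]]
ft_force: [-0.1, -0.5, 6.2]
grip_width: 0.0456
grip_force: 63.7
```

Call:
carry_out --targets '[{"travel": [-0.7, 0, 0], "twist": [0, 0, 0], "claw": 0.3}, {"travel": [0, 0, 0], "twist": [0, 0, 0], "claw": 0.3}]'

```text
t: 13.1
tool_pos: [0.5074, 0.0233, 0.2239]
eef_rot: [[0.148, 0.985, 0.088], [0.854, -0.172, 0.491], [0.498, 0.003, -0.867]]
ft_force: [-0.6, -0.4, 5.3]
grip_width: 0.0451
grip_force: 63.7
```

```bash
python3 -c "
from h import *
st()"
```

```text
13.1 [0.5074 0.0233 0.2239] z [ 0.088  0.491 -0.867] F [-0.6 -0.4  5.3] T [0.22 0.16 0.08] w 0.0451
tab mm [ -0.4  44.4 195.5] rot [-0.07  0.22 -0.18] Ftab [-0.5  2.2  4.8]
```

Call:
carry_out --targets '[{"travel": [-0.7, 0, 0], "twist": [0, 0, 0], "claw": 0.3}, {"travel": [0, 0, 0], "twist": [0, 0, 0], "claw": 0.3}]'

```text
t: 13.27
tool_pos: [0.5073, 0.0227, 0.2235]
eef_rot: [[0.148, 0.985, 0.088], [0.854, -0.172, 0.491], [0.498, 0.003, -0.867]]
ft_force: [0.4, -0.8, 6.6]
grip_width: 0.0453
grip_force: 63.7
```

Call:
carry_out --targets '[{"travel": [-0.7, 0, 0], "twist": [0, 0, 0], "claw": 0.3}, {"travel": [0, 0, 0], "twist": [0, 0, 0], "claw": 0.3}]'

```text
t: 13.43
tool_pos: [0.5072, 0.0221, 0.2231]
eef_rot: [[0.148, 0.985, 0.088], [0.854, -0.172, 0.491], [0.498, 0.003, -0.867]]
ft_force: [-0.9, -1.0, 6.0]
grip_width: 0.0451
grip_force: 63.7
```

```bash
python3 -c "
from h import *
st()"
```

```text
13.43 [0.5072 0.0221 0.2231] z [ 0.088  0.491 -0.867] F [-0.9 -1.   6. ] T [0.21 0.23 0.12] w 0.0451
tab mm [ -0.4  42.9 195.5] rot [-0.07  0.22 -0.17] Ftab [-0.7  2.   5.8]
```

Call:
carry_out --targets '[{"travel": [-0.7, 0, 0], "twist": [0, 0, 0], "claw": 0.3}, {"travel": [0, 0, 0], "twist": [0, 0, 0], "claw": 0.3}]'

```text
t: 13.6
tool_pos: [0.5072, 0.0217, 0.2229]
eef_rot: [[0.147, 0.985, 0.088], [0.854, -0.172, 0.491], [0.499, 0.003, -0.867]]
ft_force: [0.2, -0.8, 6.1]
grip_width: 0.0453
grip_force: 63.7
```

Call:
carry_out --targets '[{"travel": [-0.7, 0, 0], "twist": [0, 0, 0], "claw": 0.3}, {"travel": [0, 0, 0], "twist": [0, 0, 0], "claw": 0.3}]'

```text
t: 13.77
tool_pos: [0.5071, 0.0216, 0.2228]
eef_rot: [[0.147, 0.985, 0.088], [0.854, -0.171, 0.492], [0.499, 0.003, -0.866]]
ft_force: [0.3, 0.6, 7.0]
grip_width: 0.045
grip_force: 63.7
```

```bash
python3 - <<'E'
from h import *
st(); S=imaging.read_camera('scene');D=imaging.read_camera('side');W=wrist()
def cr(p,c,r,w,h): return cv2.resize(p['pixels'][r:r+h,c:c+w],(400,300),interpolation=cv2.INTER_CUBIC)
cv2.imwrite('pics/c6.png',np.vstack([np.hstack([cr(S,310,130,120,90),cr(D,220,120,120,90)]),np.hstack([cr(W,0,0,640,480),cr(W,160,240,320,240)])]))
E
```

```text
13.77 [0.5071 0.0216 0.2228] z [ 0.088  0.492 -0.866] F [0.3 0.6 7. ] T [0.59 0.15 0.13] w 0.045
tab mm [ -0.4  42.3 195.5] rot [-0.06  0.28 -0.23] Ftab [0.2 4.  5.8]
```

View pics/c6.png

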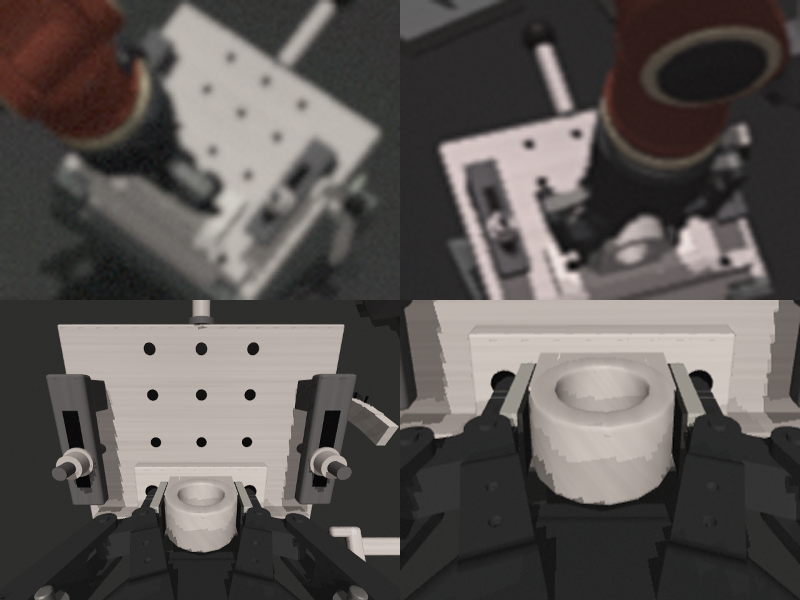

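Contact with the rail is made: y motion has stopped and the force has risen to 4 N. The wrist view shows the foot centred (470–735) between the clamps. Releasing and retreating upward.

Call:
carry_out --targets '[{"travel": [0, 0, -0.5], "twist": [0, 0, 0], "claw": 0.3}, {"travel": [0, 0, 0], "twist": [0, 0, 0], "claw": 0.7}, {"travel": [0, 0, 0], "twist": [0, 0, 0], "claw": 0.7}, {"travel": [0, 0, 0], "twist": [0, 0, 0], "claw": 0.7}]'

```text
t: 14.25
tool_pos: [0.5062, 0.0193, 0.2215]
eef_rot: [[0.15, 0.985, 0.086], [0.855, -0.173, 0.488], [0.496, 0.001, -0.868]]
ft_force: [0.4, -0.1, -0.7]
grip_width: 0.0597
grip_force: 0.0
```

Call:
carry_out --targets '[{"travel": [0, 0, -5], "twist": [0, 0, 0], "claw": 0.7}, {"travel": [0, 0, -15], "twist": [0, 0, 0], "claw": 0.7}, {"travel": [0, 0, -25], "twist": [0, 0, 0], "claw": 0.7}, {"travel": [0, 0, -25], "twist": [0, 0, 0], "claw": 0.7}, {"travel": [0, 0, -10], "twist": [0, 0, 0], "claw": 0.7}]'

```text
t: 14.67
tool_pos: [0.4998, -0.0212, 0.2935]
eef_rot: [[0.15, 0.985, 0.091], [0.856, -0.175, 0.487], [0.495, 0.005, -0.869]]
ft_force: [0.4, 0.5, -0.4]
grip_width: 0.0596
grip_force: 0.0
```

```bash
python3 - <<'E'
from h import *; import pickle
W=wrist();W=wrist(); st(); W=wrist(); pickle.dump(W,open('w7.pkl','wb'))
im=W['pixels'].copy()
hy=.0423+.0005
for m in [(sx*.05-.0004,hy+sy*.02,.02) for sx in (-1,1) for sy in (-1,1)]+[(sx*.085,.0223,.024) for sx in (-1,1)]+[(sx*.067,y,.008) for sx in (-1,1) for y in (.042,.128)]:
    u=proj(W,tab(TV,m)); print(m,u.round()); cv2.circle(im,tuple(int(round(a)) for a in u),3,(0,0,255),1)
cv2.imwrite('pics/w7.png',im)
T=tabR(TV); R=T@Rx(np.radians(-12))@SW
c=np.array([-.011,0,.173])
tcp=lambda y,z: tab(TV,(0,y,z))-R@c
plan([(tcp(.0725,.085),R,8),(tcp(.0725,.013),R,5)])
E
```

```text
14.77 [ 0.4998 -0.0208  0.2928] z [ 0.091  0.487 -0.869] F [-0.   0.3  0.3] T [-0.54  0.12  0.04] w 0.0597
tab mm [-2.000e-01  3.960e+01  2.776e+02] rot [-0.29  0.01 -0.07] Ftab [-0.1  0.4  0.2]
(-0.0504, 0.022799999999999997, 0.02) [251. 273.]
(-0.0504, 0.0628, 0.02) [247. 220.]
(0.049600000000000005, 0.022799999999999997, 0.02) [386. 273.]
(0.049600000000000005, 0.0628, 0.02) [390. 220.]
(-0.085, 0.0223, 0.024) [202. 276.]
(0.085, 0.0223, 0.024) [436. 276.]
(-0.067, 0.042, 0.008) [230. 244.]
(-0.067, 0.128, 0.008) [220. 123.]
(0.067, 0.042, 0.008) [408. 244.]
(0.067, 0.128, 0.008) [417. 123.]
[9.9, 0.1, 3.1] [0.02, -1.51, 0.01]
[10.0, 0.1, 2.8] [0.02, -1.51, 0.01]
[10.1, 0.1, 2.5] [0.02, -1.51, 0.01]
[10.1, 0.1, 2.3] [0.02, -1.51, 0.01]
[10.2, 0.1, 2.0] [0.02, -1.51, 0.01]
[10.2, 0.1, 1.7] [0.02, -1.51, 0.01]
[10.3, 0.1, 1.5] [0.02, -1.51, 0.01]
[10.3, 0.1, 1.2] [0.02, -1.51, 0.01]
-- [0.5143 0.0598 0.3099]
[3.0, 0.0, 14.1] [0.0, -0.0, -0.0]
[3.0, 0.0, 14.1] [0.0, -0.0, -0.0]
[3.0, -0.0, 14.1] [0.0, -0.0, -0.0]
[3.0, -0.0, 14.1] [0.0, -0.0, -0.0]
[3.0, 0.0, 14.1] [0.0, -0.0, -0.0]
-- [0.5205 0.0949 0.2474]
```

View pics/w7.png

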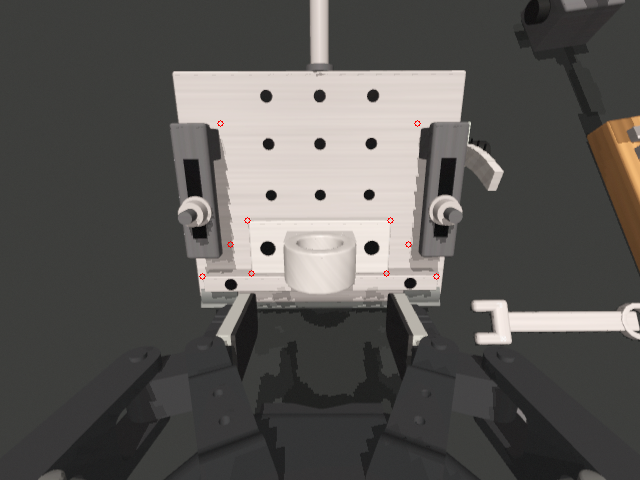

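The housing stands straight at the rail. Its foot spans columns 249–390, centred between the clamp inner edges at 219 and 420. I'll close the fingers, move behind the foot and lower.

Call:
carry_out --targets '[{"travel": [9.9, 0.1, 3.1], "twist": [0, -1.5, 0], "claw": 0}, {"travel": [10.0, 0.1, 2.8], "twist": [0, -1.5, 0], "claw": 0}, {"travel": [10.1, 0.1, 2.5], "twist": [0, -1.5, 0], "claw": 0}, {"travel": [10.1, 0.1, 2.3], "twist": [0, -1.5, 0], "claw": 0}, {"travel": [10.2, 0.1, 2.0], "twist": [0, -1.5, 0], "claw": 0}]'

```text
t: 15.23
tool_pos: [0.5082, 0.0315, 0.3016]
eef_rot: [[0.159, 0.985, 0.063], [0.912, -0.171, 0.373], [0.378, -0.002, -0.926]]
ft_force: [0.1, 0.5, 0.0]
grip_width: 0.0004
grip_force: 0.0
```

Call:
carry_out --targets '[{"travel": [10.2, 0.1, 1.7], "twist": [0, -1.5, 0], "claw": 0}, {"travel": [10.3, 0.1, 1.5], "twist": [0, -1.5, 0], "claw": 0}, {"travel": [10.3, 0.1, 1.2], "twist": [0, -1.5, 0], "claw": 0}, {"travel": [0, 0, 0], "twist": [0, 0, 0], "claw": 0}, {"travel": [0, 0, 0], "twist": [0, 0, 0], "claw": 0}]'

```text
t: 15.65
tool_pos: [0.5137, 0.0615, 0.3087]
eef_rot: [[0.162, 0.986, 0.051], [0.938, -0.17, 0.301], [0.305, -0.0, -0.952]]
ft_force: [-0.3, -1.0, 0.1]
grip_width: -0.0002
grip_force: 0.0
```

```bash
cat >> h.py <<'E'
def tip():
    o=ob(); T=tabR(TV); R=np.array(o['eef_rot']); c=o['tool_pos']+R@np.array([-.011,0,.173])
    print('corner tab mm',(T.T@(c-tab(TV,(0,0,0)))*1e3).round(1),'Ftab',(T.T@np.array(o['ft_force'])).round(1),'rot',np.degrees(Ro.from_matrix((T@Rx(np.radians(-12))@SW).T@R).as_rotvec()).round(2)); return o
E
python3 - <<'E'
from h import *
tip()
T=tabR(TV); R=T@Rx(np.radians(-12))@SW
plan([(tab(TV,(0,.0725,.013))-R@np.array([-.011,0,.173]),R,5)])
E
```

```text
15.65 [0.5137 0.0615 0.3087] z [ 0.051  0.301 -0.952] F [-0.3 -1.   0.1] T [-0.31  0.02 -0.01] w -0.0002
corner tab mm [-1.1 73.5 83. ] Ftab [-0.1 -0.8  0.5] rot [ 0.1   0.11 -0.25]
[2.7, 0.2, 13.8] [-0.02, -0.02, 0.05]
[2.8, 0.2, 13.8] [-0.02, -0.02, 0.05]
[2.8, 0.2, 13.8] [-0.02, -0.02, 0.05]
[2.8, 0.2, 13.8] [-0.02, -0.02, 0.05]
[2.8, 0.2, 13.8] [-0.02, -0.02, 0.05]
-- [0.5205 0.0949 0.2474]
```

```bash
sed -i 's/radians(-12)/radians(-5)/' h.py; python3 - <<'E'
from h import *
T=tabR(TV); R=T@Rx(np.radians(-5))@SW; c=np.array([-.011,0,.173])
plan([(tab(TV,(-.0003,.0725,.05))-R@c,R,4),(tab(TV,(-.0003,.0725,.014))-R@c,R,4)])
E
```

```text
[-3.8, 0.1, 8.1] [-0.03, 1.72, 0.06]
[-4.0, 0.1, 8.0] [-0.03, 1.72, 0.06]
[-4.2, 0.1, 7.9] [-0.03, 1.72, 0.06]
[-4.5, 0.1, 7.7] [-0.03, 1.72, 0.06]
-- [0.5135 0.0571 0.2731]
[0.8, 0.0, 9.0] [0.0, 0.0, -0.0]
[0.8, 0.0, 9.0] [0.0, 0.0, -0.0]
[0.8, 0.0, 9.0] [0.0, 0.0, -0.0]
[0.8, 0.0, 9.0] [0.0, 0.0, -0.0]
-- [0.5166 0.0746 0.2419]
```

Call:
carry_out --targets '[{"travel": [-3.8, 0.1, 8.1], "twist": [0, 1.7, 0.06], "claw": 0}, {"travel": [-4.0, 0.1, 8.0], "twist": [0, 1.7, 0.06], "claw": 0}, {"travel": [-4.2, 0.1, 7.9], "twist": [0, 1.7, 0.06], "claw": 0}, {"travel": [-4.5, 0.1, 7.7], "twist": [0, 1.7, 0.06], "claw": 0}, {"travel": [0, 0, 0], "twist": [0, 0, 0], "claw": 0}]'

```text
t: 16.07
tool_pos: [0.513, 0.0533, 0.2713]
eef_rot: [[0.166, 0.984, 0.069], [0.894, -0.18, 0.41], [0.415, -0.006, -0.91]]
ft_force: [-0.3, -0.5, -0.2]
grip_width: 0.0
grip_force: 0.0
```

Call:
carry_out --targets '[{"travel": [0.8, 0, 9], "twist": [0, 0, 0], "claw": 0}, {"travel": [0.8, 0, 9], "twist": [0, 0, 0], "claw": 0}, {"travel": [0.8, 0, 9], "twist": [0, 0, 0], "claw": 0}, {"travel": [0, 0, 0], "twist": [0, 0, 0], "claw": 0}, {"travel": [0, 0, 0], "twist": [0, 0, 0], "claw": 0}]'

```text
t: 16.48
tool_pos: [0.516, 0.0701, 0.25]
eef_rot: [[0.159, 0.985, 0.071], [0.895, -0.174, 0.41], [0.416, -0.001, -0.909]]
ft_force: [-0.2, -0.4, -0.1]
grip_width: -0.0002
grip_force: 0.0
```

```bash
python3 - <<'E'
from h import *
tip()
E
```

```text
16.48 [0.516  0.0701 0.25  ] z [ 0.071  0.41  -0.909] F [-0.2 -0.4 -0.1] T [-0.47  0.06  0.02] w -0.0002
corner tab mm [-0.3 72.3 23.4] Ftab [-0.2 -0.4  0.1] rot [ 0.06 -0.1   0.04]
```

Call:
carry_out --targets '[{"travel": [0.5, 0, 5], "twist": [0, 0, 0], "claw": 0}, {"travel": [0.3, 0, 3], "twist": [0, 0, 0], "claw": 0}, {"travel": [0, 0, 1], "twist": [0, 0, 0], "claw": 0}, {"travel": [0, 0, 0], "twist": [0, 0, 0], "claw": 0}, {"travel": [0, 0, 0], "twist": [0, 0, 0], "claw": 0}]'

```text
t: 16.9
tool_pos: [0.517, 0.0735, 0.2426]
eef_rot: [[0.16, 0.984, 0.073], [0.895, -0.176, 0.409], [0.416, -0.0, -0.909]]
ft_force: [-0.1, -0.4, -0.5]
grip_width: -0.0
grip_force: 0.0
```

Call:
carry_out --targets '[{"travel": [-2, 0, 0], "twist": [0, 0, 0], "claw": 0}, {"travel": [-2, 0, 0], "twist": [0, 0, 0], "claw": 0}, {"travel": [-1.5, 0, 0], "twist": [0, 0, 0], "claw": 0}, {"travel": [-0.5, 0, 0], "twist": [0, 0, 0], "claw": 0}, {"travel": [0, 0, 0], "twist": [0, 0, 0], "claw": 0}]'

```text
t: 17.32
tool_pos: [0.516, 0.0678, 0.24]
eef_rot: [[0.161, 0.984, 0.073], [0.895, -0.177, 0.409], [0.416, -0.0, -0.909]]
ft_force: [0.8, -0.3, -0.3]
grip_width: -0.0
grip_force: 0.0
```

```bash
python3 - <<'E'
from h import *
tip()
E
```

```text
17.32 [0.516  0.0678 0.24  ] z [ 0.073  0.409 -0.909] F [ 0.8 -0.3 -0.3] T [-0.43  0.1   0.02] w -0.0
corner tab mm [ 0.4 65.3 15.9] Ftab [ 0.8 -0.2 -0.2] rot [-0.04 -0.11  0.16]
```

Call:
carry_out --targets '[{"travel": [-1, 0, 1.5], "twist": [0, 0, 0], "claw": 0}, {"travel": [-0.6, 0, 0], "twist": [0, 0, 0], "claw": 0}, {"travel": [0, 0, 0], "twist": [0, 0, 0], "claw": 0}]'

```text
t: 17.57
tool_pos: [0.5158, 0.0672, 0.2379]
eef_rot: [[0.161, 0.984, 0.073], [0.895, -0.176, 0.409], [0.416, -0.001, -0.909]]
ft_force: [0.5, -0.6, -0.0]
grip_width: 0.0001
grip_force: 0.0
```

Call:
carry_out --targets '[{"travel": [-0.6, 0, 0], "twist": [0, 0, 0], "claw": 0}, {"travel": [0, 0, 0], "twist": [0, 0, 0], "claw": 0}]'

```text
t: 17.73
tool_pos: [0.5157, 0.0668, 0.2378]
eef_rot: [[0.16, 0.984, 0.073], [0.895, -0.176, 0.409], [0.416, -0.0, -0.909]]
ft_force: [0.3, -0.4, 0.9]
grip_width: 0.0001
grip_force: 0.0
```

Call:
carry_out --targets '[{"travel": [-0.6, 0, 0], "twist": [0, 0, 0], "claw": 0}, {"travel": [0, 0, 0], "twist": [0, 0, 0], "claw": 0}]'

```text
t: 17.9
tool_pos: [0.5156, 0.0662, 0.2376]
eef_rot: [[0.161, 0.984, 0.073], [0.895, -0.176, 0.409], [0.416, -0.0, -0.909]]
ft_force: [-0.9, 0.6, -1.1]
grip_width: -0.0002
grip_force: 0.0
```

```bash
python3 - <<'E'
from h import *
tip()
E
```

```text
17.9 [0.5156 0.0662 0.2376] z [ 0.073  0.409 -0.909] F [-0.9  0.6 -1.1] T [-0.43  0.14  0.03] w -0.0002
corner tab mm [ 0.4 62.7 14.5] Ftab [-1.  -0.2 -1.2] rot [-0.04 -0.11  0.13]
```

Contact should be near now. Continuing in 0.5 mm steps.

Call:
carry_out --targets '[{"travel": [-0.5, 0, 0], "twist": [0, 0, 0], "claw": 0}, {"travel": [0, 0, 0], "twist": [0, 0, 0], "claw": 0}]'

```text
t: 18.07
tool_pos: [0.5156, 0.066, 0.2374]
eef_rot: [[0.16, 0.984, 0.073], [0.895, -0.176, 0.41], [0.416, -0.0, -0.909]]
ft_force: [0.9, 0.1, -0.5]
grip_width: -0.0002
grip_force: 0.2
```

Call:
carry_out --targets '[{"travel": [-0.5, 0, 0], "twist": [0, 0, 0], "claw": 0}, {"travel": [0, 0, 0], "twist": [0, 0, 0], "claw": 0}]'

```text
t: 18.23
tool_pos: [0.5156, 0.0659, 0.2374]
eef_rot: [[0.16, 0.984, 0.073], [0.895, -0.176, 0.41], [0.417, -0.0, -0.909]]
ft_force: [1.1, 1.2, 0.5]
grip_width: -0.0003
grip_force: 0.8
```

Call:
carry_out --targets '[{"travel": [-0.5, 0, 0], "twist": [0, 0, 0], "claw": 0}, {"travel": [0, 0, 0], "twist": [0, 0, 0], "claw": 0}]'

```text
t: 18.4
tool_pos: [0.5155, 0.0657, 0.2373]
eef_rot: [[0.159, 0.984, 0.073], [0.895, -0.175, 0.411], [0.417, 0.0, -0.909]]
ft_force: [0.5, 1.9, 1.2]
grip_width: -0.0001
grip_force: 1.6
```

Call:
carry_out --targets '[{"travel": [-0.5, 0, 0], "twist": [0, 0, 0], "claw": 0}, {"travel": [0, 0, 0], "twist": [0, 0, 0], "claw": 0}]'

```text
t: 18.57
tool_pos: [0.5155, 0.0655, 0.2372]
eef_rot: [[0.159, 0.985, 0.073], [0.895, -0.175, 0.411], [0.418, 0.0, -0.909]]
ft_force: [0.9, 4.6, 2.2]
grip_width: -0.0
grip_force: 2.6
```

```bash
python3 - <<'E'
from h import *
tip()
E
```

```text
18.57 [0.5155 0.0655 0.2372] z [ 0.073  0.411 -0.909] F [0.9 4.6 2.2] T [ 0.73 -0.08  0.  ] w -0.0
corner tab mm [ 0.4 62.3 14.5] Ftab [ 0.1  5.2 -0.5] rot [-0.04 -0.    0.05]
```

Call:
carry_out --targets '[{"travel": [-0.5, 0, 0], "twist": [0, 0, 0], "claw": 0}, {"travel": [0, 0, 0], "twist": [0, 0, 0], "claw": 0}]'

```text
t: 18.73
tool_pos: [0.5155, 0.0654, 0.2372]
eef_rot: [[0.159, 0.985, 0.074], [0.894, -0.175, 0.411], [0.418, 0.0, -0.908]]
ft_force: [0.5, 5.9, 2.2]
grip_width: -0.0003
grip_force: 3.2
```

Call:
carry_out --targets '[{"travel": [-0.5, 0, 0], "twist": [0, 0, 0], "claw": 0}, {"travel": [0, 0, 0], "twist": [0, 0, 0], "claw": 0}, {"travel": [0, 0, 0], "twist": [0, 0, 0], "claw": 0}]'

```text
t: 18.98
tool_pos: [0.5155, 0.0653, 0.2372]
eef_rot: [[0.158, 0.985, 0.074], [0.894, -0.174, 0.412], [0.418, 0.001, -0.908]]
ft_force: [1.4, 6.8, 3.2]
grip_width: 0.0004
grip_force: 3.6
```

```bash
python3 - <<'E'
from h import *
tip()
for i in range(3): imaging.read_camera('side'); tip()
E
```

```text
18.98 [0.5155 0.0653 0.2372] z [ 0.074  0.412 -0.908] F [1.4 6.8 3.2] T [ 1.09 -0.12  0.01] w 0.0004
corner tab mm [ 0.4 62.3 14.5] Ftab [ 0.2  7.6 -0.7] rot [-0.05  0.06  0.  ]
19.03 [0.5155 0.0653 0.2372] z [ 0.074  0.412 -0.908] F [1.2 6.5 3.9] T [ 1.15 -0.11  0.03] w 0.0002
corner tab mm [ 0.4 62.2 14.5] Ftab [0.  7.7 0.1] rot [-0.05  0.06  0.  ]
19.08 [0.5154 0.0653 0.2372] z [ 0.074  0.412 -0.908] F [0.3 6.7 4.3] T [ 1.09 -0.15 -0.04] w -0.0001
corner tab mm [ 0.4 62.3 14.5] Ftab [-0.9  7.9  0.4] rot [-0.05  0.06  0.  ]
19.13 [0.5155 0.0653 0.2372] z [ 0.074  0.412 -0.908] F [1.4 5.7 3.5] T [ 1.11 -0.21  0.03] w 0.0001
corner tab mm [ 0.4 62.2 14.5] Ftab [0.3 6.8 0.1] rot [-0.05  0.06  0.01]
```

Call:
carry_out --targets '[{"travel": [-0.5, 0, 0], "twist": [0, 0, 0], "claw": 0}, {"travel": [-0.5, 0, 0], "twist": [0, 0, 0], "claw": 0}, {"travel": [-0.5, 0, 0], "twist": [0, 0, 0], "claw": 0}, {"travel": [0, 0, 0], "twist": [0, 0, 0], "claw": 0}, {"travel": [0, 0, 0], "twist": [0, 0, 0], "claw": 0}]'

```text
t: 19.55
tool_pos: [0.5154, 0.065, 0.237]
eef_rot: [[0.157, 0.985, 0.074], [0.894, -0.173, 0.413], [0.42, 0.001, -0.908]]
ft_force: [-0.0, 8.1, 5.3]
grip_width: 0.0002
grip_force: 4.6
```

```bash
python3 - <<'E'
from h import *
f=[];T=tabR(TV)
tip()
for i in range(8): imaging.read_camera('side'); f.append(T.T@np.array(get_obs()['ft_force']))
print(np.mean(f,0),np.std(f,0))
E
```

```text
19.55 [0.5154 0.065  0.237 ] z [ 0.074  0.413 -0.908] F [-0.   8.1  5.3] T [ 1.48 -0.18  0.04] w 0.0002
corner tab mm [ 0.4 62.2 14.5] Ftab [-1.4  9.6  0.7] rot [-0.05  0.15 -0.07]
[-0.19270848  9.46293016  0.04243161] [0.40371575 0.32634015 0.38811062]
```

Call:
carry_out --targets '[{"travel": [-0.5, 0, 0], "twist": [0, 0, 0], "claw": 0}, {"travel": [-0.5, 0, 0], "twist": [0, 0, 0], "claw": 0}, {"travel": [0, 0, 0], "twist": [0, 0, 0], "claw": 0}, {"travel": [0, 0, 0], "twist": [0, 0, 0], "claw": 0}, {"travel": [0, 0, 0], "twist": [0, 0, 0], "claw": 0}]'

```text
t: 20.37
tool_pos: [0.5154, 0.0648, 0.237]
eef_rot: [[0.156, 0.985, 0.074], [0.894, -0.173, 0.414], [0.421, 0.002, -0.907]]
ft_force: [1.4, 9.1, 5.3]
grip_width: -0.0003
grip_force: 5.4
```

```bash
python3 - <<'E'
from h import *
f=[];T=tabR(TV)
tip()
for i in range(8): imaging.read_camera('side'); f.append(T.T@np.array(get_obs()['ft_force']))
print(np.mean(f,0),np.std(f,0))
E
```

```text
20.37 [0.5154 0.0648 0.237 ] z [ 0.074  0.414 -0.907] F [1.4 9.1 5.3] T [ 1.93 -0.23  0.06] w -0.0003
corner tab mm [ 0.4 62.2 14.5] Ftab [-0.2 10.6  0. ] rot [-0.06  0.22 -0.11]
[-0.38756461 10.8999796   0.54640687] [0.51133239 0.39929053 0.47761987]
```

Still about 1.4 N/mm and steady, so I'll add a little more.

Call:
carry_out --targets '[{"travel": [-0.4, 0, 0], "twist": [0, 0, 0], "claw": 0}, {"travel": [-0.4, 0, 0], "twist": [0, 0, 0], "claw": 0}, {"travel": [0, 0, 0], "twist": [0, 0, 0], "claw": 0}, {"travel": [0, 0, 0], "twist": [0, 0, 0], "claw": 0}, {"travel": [0, 0, 0], "twist": [0, 0, 0], "claw": 0}]'

```text
t: 21.18
tool_pos: [0.5153, 0.0647, 0.2369]
eef_rot: [[0.155, 0.985, 0.074], [0.893, -0.172, 0.415], [0.422, 0.002, -0.907]]
ft_force: [0.9, 10.6, 5.3]
grip_width: 0.0002
grip_force: 5.9
```

```bash
python3 - <<'E'
from h import *
f=[];T=tabR(TV)
tip()
for i in range(12): D=imaging.read_camera('side'); f.append(T.T@np.array(get_obs()['ft_force']))
print(np.mean(f,0),np.std(f,0)); tip()
# numeric check of housing with the networks: predicted vs found
for n in ('side','scene'):
    p=imaging.read_camera(n); print(n,'pred',proj(p,tab(TV,(0,.0425,.038))).round(),[(np.round(d['at']).tolist(),round(d['score'],2)) for d in boxes_of(p,'housing')])
E
```

```text
21.18 [0.5153 0.0647 0.2369] z [ 0.074  0.415 -0.907] F [ 0.9 10.6  5.3] T [ 2.13 -0.23  0.04] w 0.0002
corner tab mm [ 0.4 62.2 14.5] Ftab [-0.9 11.8 -0.7] rot [-0.06  0.27 -0.15]
[-0.64027556 11.81713357  0.23389934] [0.53615579 0.42871438 0.30153444]
21.78 [0.5153 0.0647 0.2369] z [ 0.074  0.415 -0.907] F [ 1.2 10.1  5.3] T [ 2.12 -0.27  0.04] w 0.0002
corner tab mm [ 0.4 62.1 14.5] Ftab [-0.5 11.5 -0.4] rot [-0.06  0.27 -0.15]
side pred [288. 192.] [([336.0, 456.0], 0.8), ([315.0, 265.0], 0.77), ([330.0, 374.0], 0.76), ([280.0, 314.0], 0.65), ([287.0, 194.0], 0.63), ([269.0, 191.0], 0.33)]
scene pred [361. 183.] [([362.0, 186.0], 0.84), ([147.0, 309.0], 0.83), ([212.0, 285.0], 0.73), ([312.0, 240.0], 0.68), ([251.0, 233.0], 0.62), ([386.0, 179.0], 0.51)]
```

The push is a steady 11.8 N against the rail. The networks find the housing where predicted, and the look-alikes haven't moved. Handing in.

```bash
python3 -c "
from h import *
print(arm.job_done())"
```

```text
the job is handed in; nothing more can be done
None
```

The table is raised to about 30° (camera estimate 29.5°). The aluminium housing stands on its foot against the rail, midway between the clamps, and the arm is holding it with a steady push of about 12 N (measured 11.8 N).

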